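Check the balance and repack the weighing kit

TASK

Check the balance with the knobbed steel weight: set it down gently and upright in the middle of the pan, without driving the pan onto its stop, and let go of it until the pan has settled. After that the weight goes away in the small wooden kit box, packed in one row with the square amber jar and the slide case that already stands in the box; it is a tight fit, so shift the case to make room, and leave all three upright and flat on the box floor. Leave the other labware where it stands.

Things in the scene. Friction and masses are not known exactly. Their poses are not given: they have to be found in the camera images.
- kit_box: Open wooden box, fixed to the bench. Outside 124 (its x) by 54 (its y) by 35 high; walls and floor 5 thick, so inside 114 by 44, walls 30 above the inner floor. Origin: centre of its underside; inner floor 5 above it. Three items fill it in one row along its x with 2 mm to spare in all. They stand out above the walls and can be held there across the box (along its y).
- slide_case: White plastic slide case standing in the kit box, somewhere off its ends. Body 34 (its x, along the box's row) by 40 (its y) by 56 high, with a slightly narrower cap, 31 by 37, to 72 in all. Origin: centre of its underside. About 0.12 kg.
- square_jar: Square amber glass jar: body 40 by 40 by 56 high, then a round black cap, 34 in diameter, to 69 in all. Origin: centre of its underside; x and y are square to its sides. About 0.14 kg.
- weight: Steel check weight, 0.5 kg: upright cylinder 38 in diameter, 56 high, then a neck and a knob of 24 diameter to 71 in all. The foot's rim is stepped in by 1.5 over the lowest 2. Origin: centre of its underside.
- balance: Bench balance, white housing 190 (its x) by 160 (its y) by 45 high, fixed to the bench, with a round steel pan on top. Origin: on its underside; the pan's centre lies 20 along its +x.
- pan_mid (a point): Centre of the pan's upper face; the pan is a flat disc, 116 in diameter, its upper face 72 above the bench when empty.
- pan (a joint): How far the pan is pressed down, in m: 0 empty, about 0.007 with the weight on it, at its stop at 0.020. Spring about 700 N/m.
- round_jar: Bystander: round amber jar, 48 in diameter, 72 high. Origin: centre of its underside.
- crucible: Bystander: small white crucible, 40 in diameter, 34 high. Origin: centre of its underside.
- beaker: Bystander: glass beaker, 66 in diameter, 85 high. Origin: centre of its underside.
- flask: Bystander: green glass conical flask, 70 in diameter, 110 high. Origin: centre of its underside.
- mortar: Bystander: white mortar bowl, 100 in diameter, 60 high. Origin: centre of its underside.
- wash_bottle: Bystander: white plastic bottle with a red cap, 60 in diameter, 150 high. Origin: centre of its underside.
- scoop: Bystander: long-handled lab spoon, 150 long, lying on the bench. Origin: at its middle, underneath.
Things that resemble listed ones, but are neither listed nor needed, are in the scene too. What is shaped like the slide_case but red is not meant.

How it is judged:
On the way:
1. the weight stands released and at rest, upright, within 15 mm of the middle of the pan, for half a second (horizontal distance between weight and pan_mid below 0.015 m and angle between weight's own z axis and vertical below 0.08 rad and value of joint pan above 0.002 m and contact force between the fingers and weight below 0.05 N and linear speed of weight below 0.01 m/s), for 0.5 s.
At the end, for the whole second after the job is handed in: Slide case, square jar and weight are all inside the kit box, at rest, each upright (within 0.08 rad) and with its foot on the box floor (within 4 mm) (z of slide_case in the frame of kit_box between 0.002 and 0.009 m and x of slide_case in the frame of kit_box between -0.05 and 0.05 m and y of slide_case in the frame of kit_box between -0.012 and 0.012 m and angle between each of slide_case, square_jar, weight's own z axis and vertical below 0.08 rad and linear speed of each of slide_case, square_jar, weight below 0.02 m/s and z of square_jar in the frame of kit_box between 0.002 and 0.009 m and x of square_jar in the frame of kit_box between -0.05 and 0.05 m and y of square_jar in the frame of kit_box between -0.012 and 0.012 m and z of weight in the frame of kit_box between 0.002 and 0.009 m and x of weight in the frame of kit_box between -0.05 and 0.05 m and y of weight in the frame of kit_box between -0.012 and 0.012 m); the robot touches nothing.
It fails at once if the pan is driven down onto its stop (beyond 18 mm) (value of joint pan above 0.018 m).
It fails at once if other labware is shoved by more than 30 mm or knocked over (distance of any of round_jar, crucible, beaker, flask, mortar, wash_bottle, scoop from where it was at the start of the episode above 0.03 m or angle between any of round_jar, crucible, beaker, flask, mortar, wash_bottle, scoop's own z axis and vertical above 0.5 rad).
It also fails if it takes over 72 s, if anything falls off the work surface, if the arm or the gripper's body presses on something with over 40 N, if the wrist force passes 120 N, or if a joint passes its speed limit or range.

ROBOT

A 6-joint arm with a two-finger parallel gripper is mounted at the origin on the work surface. World frame = base frame: x ahead of the robot, y to its left, z up, the work surface at z = 0. Lengths are in m, angles in rad, forces in N, time in s.
With the tool pointing down it reaches from about 0.325 to 0.9 m from the base axis. Payload 6.1 kg.
Tool frame: the origin (TCP) lies between the finger pads; the fingertips stand 22 mm ahead of it and the grasp point (between the pads) lies 3 mm ahead of it (arm.tip_reach is the distance from the TCP to the fingertips, in m); z points along the fingers, y is the line along which they close (so a half turn about z gives the same grasp; the last joint's range is limited). The gripper opens to 85 mm and grips with 20 to 120 N. Pads are 22 mm wide; open, the fingers measure 114 mm over their backs; the gripper's body (76 mm by 85 mm) begins 54 mm behind the grasp point. The pads swing forward as they close: fully open they stand 13 mm farther back than shut.
Start: joints at [-1.28, 0.22, 1.526, -0, 1.395, -0.126], TCP at [0.253, -0.571, 0.253] pointing down, gripper open.
Joint ranges: [-2.98, 2.98], [-0.91, 2.08], [0.09, 2.57], [-1.24, 4.39], [0.2, 2.65], [-2.68, 2.68]. Speed limits (rad/s): [2.57, 2.57, 3.01, 3.14, 3.14, 3.14].

INTERFACE

Orientations are given as [roll, pitch, yaw] about the fixed x, y, z axes, in that order (R = Rz(yaw) Ry(pitch) Rx(roll)).
In Python, from station import arm gives the robot as it stands.
- The arm moves only by the tool jog_arm, never from a script. Its argument "rows" is a list of rows, each a list of 5 numbers: the shift along the tool's x, y, z in m, then the turn about the tool's z in degrees, then the opening, from 0 (shut) to 1 (fully open). In form: [[dx, dy, dz, twist, gripper], ...]. A call has exactly 8 rows; each row shifts and turns the commanded pose from where the row before left it, along the tool's axes as they then stand; what a row does not reach is not made up. A row lasts 1/10 s, in which the tool goes at most 50 mm and 8.59 degrees, less where a joint would pass 70% of its speed; a pose out of reach is approached as far as the arm can. A call is refused whole if a number of a shift passes 0.05 or a number of a turn 8.59, either way. A call with a gripper value outside its range is refused whole. The fingers move at their own pace and stop on an object; "newtons" is the grip in N (left out, the last holds). Time passes only in rows, so rows that do not move let the fingers close, or fill a call up. It gives the time, the measured TCP pose, the force, the opening and the grip force at its end, in the units of the state.
- arm.get_obs(): the state, without advancing time (a new reading comes with each control period).
- arm.capture(name): name is "scene" or "top"; returns the picture (384x512x3 uint8, red, green, blue); there is no depth.
- arm.get_calibration(name): a dict with "intrinsics" (3x3 intrinsics, pixels), "position" and "attitude" of the camera in the world. Camera axes: x right, y up, looking along -z (the intrinsics and any distortion apply to the point x, -y, -z); pixel columns grow to the right and rows downward; lengths in m; the calibration is good to about 2 mm. A picture is of the moment at which its call begins. get_calibration takes no time and is no camera call.
- arm.job_done(): hands the job in; it is judged then, once.
The state is a dict: "time": time; "q": joint angles; "qvel": joint speeds; "effort": joint torques, N m; "position": TCP position; "tool_rot": TCP orientation; "ft_force": force on the tool from outside, world axes, zero at the start; "moment": the same for the moment, N m; "width": finger opening in m; "finger_force": force on a finger pad.
Only numpy, scipy, OpenCV 4.12 (cv2) and the standard library are available. Lean on these libraries where they do the work, as an engineer would, in place of code of your own. Each camera call takes 0.05 s, during which the arm holds its last target. There are 200 camera calls.

## Working session

There is one attempt and no reset: what is moved stays moved. The work goes in short steps, Python scripts to look and compute and a tool call to move; the robot and the scene stay as the last step left them, time stands still between calls to the robot, and variables do not carry over. Pictures are saved under pics/ and viewed, at most 10 in all, crops included, and the job is handed in when it is done.

Besides the shell and the picture viewer there is one more tool, called after ">>>" as name([rows], argument=value, ...), one row to a line, values as JSON. jog_arm: Moves the arm, as the interface text tells. Its arguments: {"type":"object","properties":{"rows":{"type":"array","items":{"type":"array","items":{"type":"number"}}},"newtons":{"type":"number"}},"required":["rows"]}

```bash
mkdir -p pics; ls; python3 - <<'E'
from station import arm
import cv2
for n in("scene","top"):
    cv2.imwrite(f"pics/{n}0.png",arm.capture(n)[:,:,::-1]); c=arm.get_calibration(n); print(n,c)
o=arm.get_obs();print(o)
a=cv2.imread("pics/scene0.png");b=cv2.imread("pics/top0.png")
E
```

```text
pics
scene {'intrinsics': array([[434.59374457,   0.        , 250.69699614],
       [  0.        , 434.59374457, 186.3935266 ],
       [  0.        ,   0.        ,   1.        ]]), 'position': array([1.08843249, 0.55680295, 0.69597996]), 'attitude': array([ 9.04254705e-01, -2.99185043e-04,  2.44217853e+00])}
top {'intrinsics': array([[362.25489523,   0.        , 257.93545792],
       [  0.        , 362.25489523, 194.46402265],
       [  0.        ,   0.        ,   1.        ]]), 'position': array([ 0.41278166, -0.0427501 ,  0.85190394]), 'attitude': array([ 0.20549761,  0.00658924, -1.58682267])}
{'time': 0.1, 'q': array([-1.28006362e+00,  2.21152470e-01,  1.52753084e+00, -9.41979225e-06,
        1.39473573e+00, -1.26083400e-01]), 'qvel': array([ 0.00054819, -0.00050784, -0.00277991,  0.00040062, -0.0001392 ,
       -0.00069542]), 'effort': array([ 1.99673894e-03, -4.98241961e+01, -3.90548122e+01, -1.19788774e-04,
        5.63912748e-03,  5.53921973e-05]), 'position': array([ 0.25288146, -0.57097337,  0.25228733]), 'tool_rot': array([-3.13977960e+00, -2.20469811e-04,  4.16817566e-01]), 'ft_force': array([ 0.47082308, -0.09683077,  0.03056933]), 'moment': array([-0.00021128,  0.0151974 , -0.01641448]), 'finger_force': 0.0, 'width': 0.0852068181478726}
```

View pics/scene0.png

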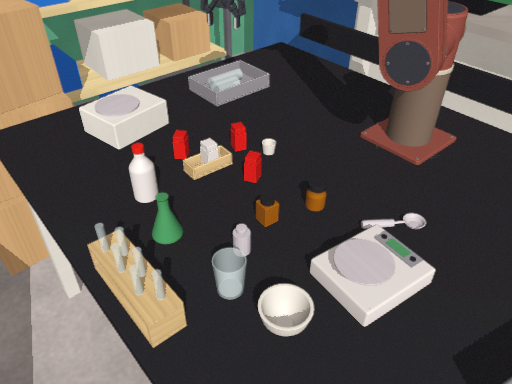

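View pics/top0.png

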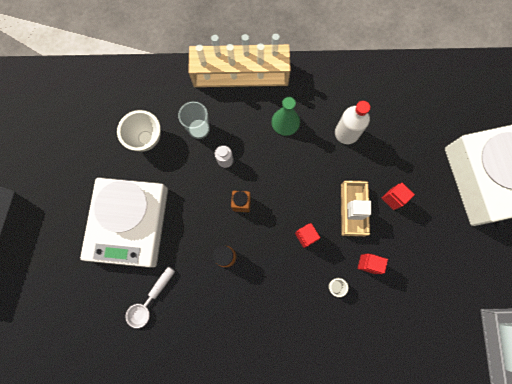

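```bash
cat > h.py <<'E'
import numpy as np,cv2
from scipy.spatial.transform import Rotation as R
from station import arm
C={n:arm.get_calibration(n) for n in("scene","top")}
def ray(n,px):
    c=C[n];K=c["intrinsics"];d=np.linalg.inv(K)@[px[0],px[1],1.]
    return c["position"],R.from_euler("xyz",c["attitude"]).apply(d*[1,-1,-1])
def onz(n,px,z):
    p,d=ray(n,px);return p+d*(z-p[2])/d[2]
def proj(n,X):
    c=C[n];v=R.from_euler("xyz",c["attitude"]).inv().apply(np.asarray(X)-c["position"])*[1,-1,-1]
    q=c["intrinsics"]@v.T if v.ndim==1 else (c["intrinsics"]@v.T);return (q[:2]/q[2]).T
def tri(a,b):
    (p,d),(q,e)=ray("scene",a),ray("top",b)
    s=np.linalg.lstsq(np.c_[d,-e],q-p,rcond=None)[0];u,v=p+s[0]*d,q+s[1]*e
    return (u+v)/2,np.linalg.norm(u-v)
E
python3 - <<'E'
from h import *
print("far pan",tri((118,105),(515,160)),"near pan",tri((365,261),(121,207)))
for n,p,z in(("weight",(224,152),.071),("sqjar",(241,198),.069),("far housing corner",(492,223),0),("case",(360,208),.077),("mortar",(139,131),.06),("beaker",(194,116),.085)):print(n,onz("top",p,z).round(4))
a=cv2.imread("pics/scene0.png");b=cv2.imread("pics/top0.png")
f=lambda im,x,y,w,h:cv2.resize(im[y:y+h,x:x+w],(400,300),interpolation=cv2.INTER_CUBIC)
cv2.imwrite("pics/crop1.png",np.vstack([np.hstack([f(b,195,130,80,60),f(b,195,170,80,60)]),np.hstack([f(b,310,170,104,78),f(b,72,165,112,84)])]))
cv2.imwrite("pics/crop2.png",np.vstack([np.hstack([f(a,215,180,112,84),f(a,160,120,112,84)]),np.hstack([f(a,70,80,112,84),f(a,300,210,140,105)])]))
E
```

```text
far pan (array([ 0.63763562, -0.60346154,  0.08286547]), np.float64(0.008135732358391786)) near pan (array([0.55357018, 0.26284122, 0.06533734]), np.float64(0.0007449053359024665))
weight [0.6749 0.0349 0.071 ]
sqjar [ 0.5687 -0.0028  0.069 ]
far housing corner [ 0.5122 -0.5897  0.    ]
case [ 0.5406 -0.2606  0.077 ]
mortar [0.7333 0.2337 0.06  ]
beaker [0.757  0.1018 0.085 ]
```

View pics/crop1.png

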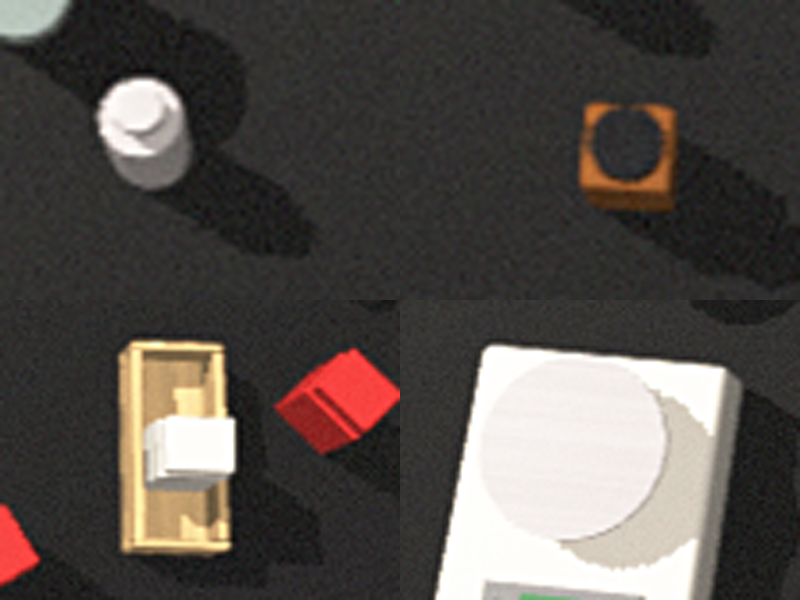

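View pics/crop2.png

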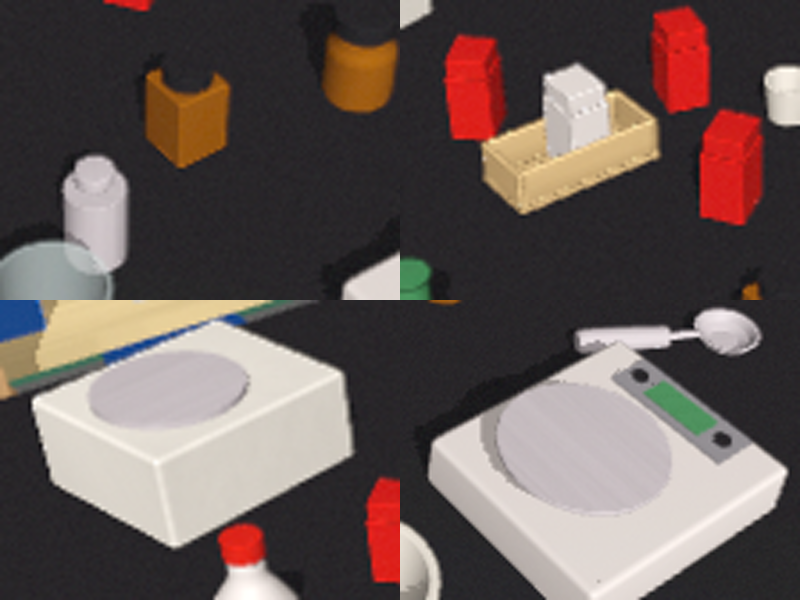

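```bash
python3 - <<'E'
from h import *
b=cv2.imread("pics/top0.png");hsv=cv2.cvtColor(b,cv2.COLOR_BGR2HSV)
def big(m,x,y,w,h):
    z=np.zeros_like(m);z[y:y+h,x:x+w]=m[y:y+h,x:x+w]
    return max(cv2.findContours(z,cv2.RETR_EXTERNAL,cv2.CHAIN_APPROX_NONE)[0],key=cv2.contourArea)
org=cv2.inRange(hsv,(5,120,50),(20,255,255));tan=cv2.inRange(hsv,(10,40,80),(28,200,255));br=cv2.inRange(hsv,(0,0,85),(180,60,255))
j=big(org,225,185,35,32);t=big(tan,330,170,50,75);w=big(br,210,140,30,32)
for n,c in(("jar",j),("box",t)):print(n,cv2.boxPoints(cv2.minAreaRect(c)).round(1).tolist(),cv2.approxPolyDP(c,2.5,True)[:,0].tolist())
print("weight",cv2.boundingRect(w),cv2.minAreaRect(w))
E1=[(72+80/3.571,165+149/3.571),(72+267/3.571,165+149/3.571),(72+173/3.571,165+57/3.571),(72+173/3.571,165+241/3.571)]
print("pan pts",[onz("top",p,.072)[:2].round(4).tolist() for p in E1])
cr=lambda p,s,ox,oy:(p[0]/s+ox,p[1]/s+oy)
print("knob",onz("top",(224.2,152.4),.071),"body top from arc left/right",[onz("top",cr(p,5,195,130),.056).round(4) for p in((98,120),(186,123),(138,78))],"foot edge",onz("top",cr((152,188),5,195,130),0))
print("jar",[onz("top",cr(p,5,195,170),.056).round(4) for p in((185,104),(277,106),(274,192),(180,188))],"cap",onz("top",cr((228,144),5,195,170),.069))
B=[onz("top",cr(p,3.846,310,170),.035) for p in((130,43),(224,43),(230,251),(134,251))]
print("box",[x.round(4).tolist() for x in B])
i=cv2.resize(b[175:240,330:400],None,fx=8,fy=8,interpolation=cv2.INTER_CUBIC);s=cv2.imread("pics/scene0.png")[130:180,175:240]
s=cv2.resize(s,(int(65*3.6),180));cv2.imwrite("pics/box.png",i)
E
```

```text
jar [[231.0, 190.0], [250.0, 190.0], [250.0, 211.0], [231.0, 211.0]] [[233, 190], [232, 209], [249, 211], [249, 192], [242, 191], [248, 198], [244, 205], [238, 206], [232, 199], [238, 191]]
box [[341.0, 180.0], [369.0, 180.0], [369.0, 236.0], [341.0, 236.0]] [[344, 180], [341, 183], [341, 234], [368, 235], [368, 217], [361, 220], [347, 218], [349, 201], [366, 200], [367, 197], [368, 200], [368, 182]]
weight (214, 145, 19, 23) ((223.60000610351562, 155.8000030517578), (22.135942459106445, 17.076295852661133), 71.56504821777344)
pan pts [[0.5542, 0.3184], [0.5522, 0.2035], [0.6114, 0.2648], [0.4968, 0.2577]]
knob [0.67395865 0.03440042 0.071     ] body top from arc left/right [array([0.6755, 0.058 , 0.056 ]), array([0.6733, 0.0175, 0.056 ]), array([0.6955, 0.0396, 0.056 ])] foot edge [0.65879468 0.0383677  0.        ]
jar [array([0.5882, 0.0181, 0.056 ]), array([ 0.5865, -0.0233,  0.056 ]), array([ 0.5474, -0.0215,  0.056 ]), array([0.5499, 0.0203, 0.056 ])] cap [ 0.56694406 -0.00186734  0.069     ]
box [[0.6111, -0.2396, 0.035], [0.6101, -0.2961, 0.035], [0.4852, -0.2898, 0.035], [0.4861, -0.2339, 0.035]]
```

View pics/box.png

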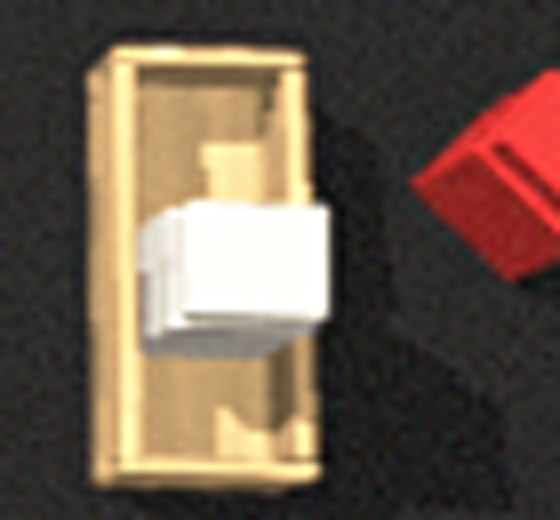

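```bash
python3 - <<'E'
from h import *
cr=lambda p:(p[0]/8+330-.45,p[1]/8+175-.45)
B=np.array([onz("top",cr(p),.035) for p in((110,46),(305,48),(322,470),(118,474))])[:,:2]
D=np.array([onz("top",cr(p),.077) for p in((186,202),(330,207),(327,320),(183,318))])[:,:2]
def rep(n,P):
    e=((P[0]-P[3])+(P[1]-P[2]))/2;f=((P[0]-P[1])+(P[3]-P[2]))/2
    print(n,P.mean(0).round(4),"len",np.linalg.norm(e).round(4),np.linalg.norm(f).round(4),"yaw",np.arctan2(e[1],e[0]).round(4),np.arctan2(-f[0],f[1]).round(4))
rep("box",B);rep("case",D)
c5=lambda p:(p[0]/5+195-.45,p[1]/5+170-.45)
rep("jar",np.array([onz("top",c5(p),.056) for p in((185,104),(277,106),(274,192),(180,188))])[:,:2])
# scene-view verification: scene-projected positions
s=cv2.imread("pics/scene0.png");
def box(im,c,yaw,L,W,z,col):
    r=np.array([[np.cos(yaw),-np.sin(yaw)],[np.sin(yaw),np.cos(yaw)]])
    P=np.array([[*(r@np.array(q)+c),z] for q in((L/2,W/2),(L/2,-W/2),(-L/2,-W/2),(-L/2,W/2))])
    return P
t=cv2.imread("pics/top0.png");k=6
def draw(n,im,x,y,w,h,shapes):
    o=cv2.resize(im[y:y+h,x:x+w],None,fx=k,fy=k,interpolation=cv2.INTER_CUBIC)
    for P in shapes:
        q=((proj(n,P)-[x,y]+.5)*k).round().astype(int);cv2.polylines(o,[q.reshape(-1,1,2)],True,(255,255,0),1)
    return o
a=np.linspace(0,6.28,40);cir=lambda c,r,z:np.c_[c[0]+r*np.cos(a),c[1]+r*np.sin(a),0*a+z]
W=np.array([.6745,.0370]);J=np.array([.568,-.0018]);Bc=B.mean(0)
S=[cir(W,.019,.056),cir(W,.0175,0),cir(W,.012,.071),box(0,J,-.04,.04,.04,.056,0),box(0,J,-.04,.04,.04,0,0),cir(J,.017,.069)]
T=[box(0,Bc,-.03,.124,.054,.035,0),box(0,Bc,-.03,.124,.054,0,0),box(0,D.mean(0),-.03,.037*0+.031,.037,.077,0)]
o1=draw("scene",s,220,185,65,75,S);o2=draw("scene",s,180,133,60,48,T);o3=draw("top",t,210,140,45,75,S)
H=450;cv=np.zeros((600,800,3),np.uint8);cv[:450,:390]=o1;cv[:288,400:760]=o2;o3=cv2.resize(o3,(180,300));cv[295:595,410:590]=o3
cv2.imwrite("pics/ov.png",cv)
E
```

```text
box [ 0.551  -0.2641] len 0.1231 0.0568 yaw -0.0423 -0.0125
case [ 0.5422 -0.2642] len 0.0315 0.0389 yaw -0.0998 -0.042
jar [ 0.569  -0.0006] len 0.0388 0.0417 yaw -0.0524 -0.05
```

View pics/ov.png

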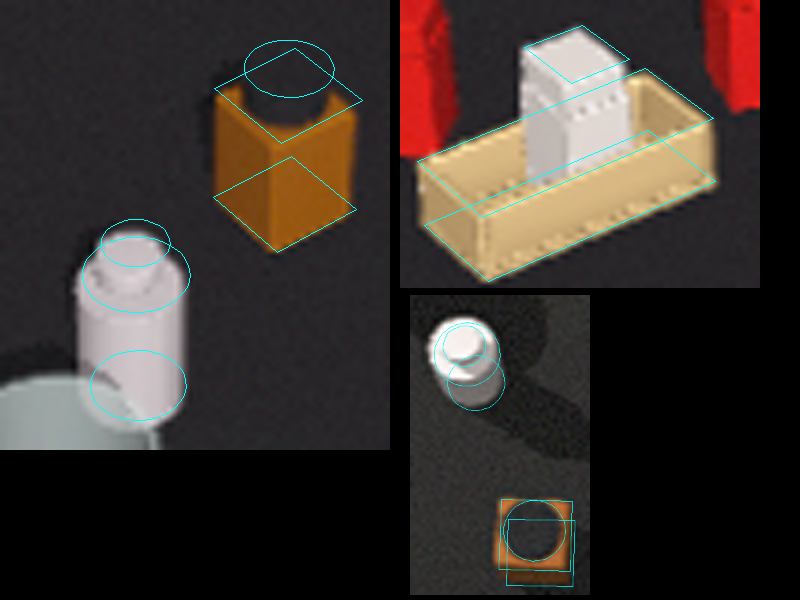

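Two balances: the near one at scene (365,261) / top (121,207), with raised pan and display, fits the description. The far one at scene (118,105) is a tall block with a flush pan. The steel weight is at scene (242,230) and the square jar at scene (266,210). The white case stands in the box at scene (210,150); the three red ones are lookalikes.

```bash
cat >> h.py <<'E'
def go(pos,yaw,frm=None):
    o=arm.get_obs();P,ps=(o["position"],o["tool_rot"][2]) if frm is None else (np.array(frm[:3]),frm[3])
    d=np.array(pos)-P;c,s=np.cos(ps),np.sin(ps)
    print("t%.2f"%o["time"],"tool dx,dy,dz mm",(1e3*np.array([c*d[0]+s*d[1],s*d[0]-c*d[1],-d[2]])).round(1),"twist deg",np.degrees((ps-yaw+np.pi)%(2*np.pi)-np.pi).round(2))
E
python3 - <<'E'
from h import *
print("knob",tri((241.7,227),(223,150.7)))
w=lambda x,y:(x/6+220-.5,y/6+185-.5)
print("foot low edge scene",onz("scene",w(130,432),0),"left/right body at foot",onz("scene",w(78,395),0),onz("scene",w(183,395),0))
print("foot low edge top",onz("top",((477-410)/4+210-.5,(408-295)/4+140-.5),0))
print("beaker",onz("top",(200,128),0),arm.tip_reach)
go((.677,.040,.2),.663)
E
```

```text
knob (array([0.67803397, 0.03824626, 0.06840831]), np.float64(0.0024184325958546606))
foot low edge scene [6.91280191e-01 5.32298221e-02 1.11022302e-16] left/right body at foot [ 6.94366161e-01  2.70391189e-02 -1.11022302e-16] [0.66513863 0.05161374 0.        ]
foot low edge top [0.65837747 0.03629079 0.        ]
beaker [0.76269359 0.10215027 0.        ] 0.022
t0.10 tool dx,dy,dz mm [ 635.2 -387.    52.3] twist deg -14.11
```

>>> jog_arm([
  [0.04, -0.024, 0, 0, 1],
  [0.04, -0.024, 0, 0, 1],
  [0.04, -0.024, 0, 0, 1],
  [0.04, -0.024, 0, 0, 1],
  [0.04, -0.024, 0, 0, 1],
  [0.04, -0.024, 0, 0, 1],
  [0.04, -0.024, 0, 0, 1],
  [0.04, -0.024, 0, 0, 1],
], newtons=40)

```text
time: 0.9
position: [0.4685, -0.2645, 0.253]
tool_rot: [-3.141, 0.0, 0.417]
ft_force: [1.1, -0.7, 1.2]
width: 0.0851
finger_force: 0.0
```

>>> jog_arm([
  [0.04, -0.024, 0, 0, 0.8],
  [0.04, -0.024, 0, 0, 0.8],
  [0.04, -0.024, 0, 0, 0.8],
  [0.04, -0.024, 0, 0, 0.8],
  [0.04, -0.024, 0, 0, 0.8],
  [0.04, -0.024, 0, 0, 0.8],
  [0.04, -0.024, 0, -7, 0.8],
  [0, 0, 0, -7, 0.8],
])

```text
time: 1.7
position: [0.6575, 0.0059, 0.252]
tool_rot: [-3.14, -0.001, 0.671]
ft_force: [-0.4, -1.3, -0.1]
width: 0.0679
finger_force: 0.0
```

```bash
python3 -c "
from h import *
print(arm.get_obs()['position'],arm.get_obs()['tool_rot'],arm.get_obs()['width']);go((.678,.039,.056),.663)"
```

```text
[0.65752454 0.00586583 0.25201106] [-3.13959833e+00 -8.93834031e-04  6.71153381e-01] 0.06792333954020568
t1.70 tool dx,dy,dz mm [ 36.6 -13.2 196. ] twist deg 0.47
```

>>> jog_arm([
  [0.0183, -0.0066, 0.03, 0, 0.8],
  [0.0183, -0.0066, 0.03, 0, 0.8],
  [0, 0, 0.035, 0, 0.8],
  [0, 0, 0.035, 0, 0.8],
  [0, 0, 0.03, 0, 0.8],
  [0, 0, 0.02, 0, 0.8],
  [0, 0, 0.016, 0, 0.8],
  [0, 0, 0, 0, 0.8],
])

```text
time: 2.5
position: [0.6744, 0.0336, 0.0539]
tool_rot: [-3.138, 0.004, 0.661]
ft_force: [-0.1, 1.2, 0.2]
width: 0.0681
finger_force: 0.0
```

```bash
python3 - <<'E'
from h import *
o=arm.get_obs();print(o['position'],o['tool_rot'])
a=arm.capture("scene")[:,:,::-1];b=arm.capture("top")[:,:,::-1]
f=lambda im,x,y:cv2.resize(im[y:y+100,x:x+100],(400,400),interpolation=cv2.INTER_CUBIC)
cv2.imwrite("pics/g1.png",np.hstack([f(a,190,170),f(b,175,100)]))
E
```

```text
[0.67444028 0.03362228 0.0539065 ] [-3.13787867  0.00416261  0.66113721]
```

View pics/g1.png

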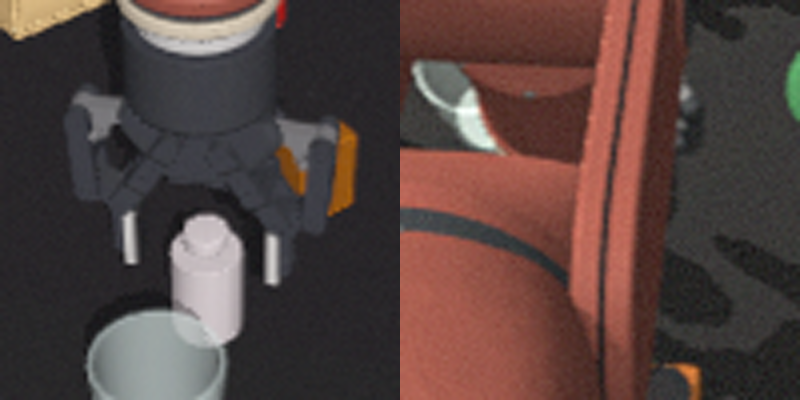

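>>> jog_arm([
  [0.006, -0.002, -0.001, 0, 0.8],
  [0, 0, 0, 0, 0.4],
  [0, 0, 0, 0, 0.2],
  [0, 0, 0, 0, 0.2],
  [0, 0, 0, 0, 0.2],
  [0, 0, 0, 0, 0.2],
  [0, 0, 0, 0, 0.2],
  [0, 0, 0, 0, 0.2],
], newtons=40)

```text
time: 3.4
position: [0.6809, 0.0394, 0.0599]
tool_rot: [3.141, -0.002, 0.661]
ft_force: [-1.6, 2.6, 5.6]
width: 0.0369
finger_force: 39.6
```

>>> jog_arm([
  [0, 0, -0.005, 0, 0.2],
  [0, 0, -0.01, 0, 0.2],
  [0, 0, -0.02, 0, 0.2],
  [0, 0, -0.03, 0, 0.2],
  [0, 0, -0.03, 0, 0.2],
  [0, 0, -0.02, 0, 0.2],
  [0, 0, 0, 0, 0.2],
  [0, 0, 0, 0, 0.2],
])

```text
time: 4.2
position: [0.6799, 0.0386, 0.1729]
tool_rot: [-3.141, 0.0, 0.661]
ft_force: [-1.2, -0.1, -5.3]
width: 0.0367
finger_force: 40.8
```

```bash
python3 -c "
from h import *
o=arm.get_obs();print(o['position'],o['tool_rot'],o['width'],o['finger_force'],o['ft_force'],o['moment']);go((.554,.262,.150),.663)"
```

```text
[0.67989301 0.03863415 0.17294554] [-3.14149796e+00  2.69178685e-04  6.61068050e-01] 0.03671910233918878 40.77776849269867 [-1.18352414 -0.13051268 -5.2794211 ] [ 0.05230051 -0.00933913  0.04745454]
t4.20 tool dx,dy,dz mm [  37.8 -253.6   22.9] twist deg -0.11
```

>>> jog_arm([
  [0.003, -0.015, 0, 0, 0.2],
  [0.005, -0.035, 0, 0, 0.2],
  [0.006, -0.043, 0, 0, 0.2],
  [0.007, -0.047, 0, 0, 0.2],
  [0.007, -0.047, 0, 0, 0.2],
  [0.006, -0.04, 0, 0, 0.2],
  [0.004, -0.02, 0, 0, 0.2],
  [0, -0.007, 0, 0, 0.2],
])

```text
time: 5.0
position: [0.5509, 0.2652, 0.171]
tool_rot: [-3.139, 0.004, 0.665]
ft_force: [-0.0, 0.0, -5.7]
width: 0.0363
finger_force: 41.1
```

>>> jog_arm([
  [0, 0, 0.005, 0, 0.2],
  [0, 0, 0.01, 0, 0.2],
  [0, 0, 0.01, 0, 0.2],
  [0, 0, 0.004, 0, 0.2],
  [0, 0, 0.002, 0, 0.2],
  [0, 0, 0, 0, 0.2],
  [0, 0, 0, 0, 0.2],
  [0, 0, 0, 0, 0.2],
])

```text
time: 5.8
position: [0.5547, 0.2626, 0.1429]
tool_rot: [3.141, -0.001, 0.661]
ft_force: [0.1, 0.5, -5.1]
width: 0.0366
finger_force: 41.1
```

```bash
python3 - <<'E'
from h import *
o=arm.get_obs();print(o['position'],o['tool_rot'],o['width'],o['finger_force'],o['ft_force']);go((.554,.262,.131),.663)
a=arm.capture("scene")[:,:,::-1];b=arm.capture("top")[:,:,::-1]
f=lambda im,x,y:cv2.resize(im[y:y+100,x:x+100],(400,400),interpolation=cv2.INTER_CUBIC)
cv2.imwrite("pics/g2.png",np.hstack([f(a,310,190),f(b,75,155)]))
E
```

```text
[0.55468912 0.26259309 0.14290836] [ 3.14125773e+00 -1.01702745e-03  6.60957461e-01] 0.036634233459596176 41.061744689941406 [ 0.11457151  0.54615475 -5.07190644]
t5.80 tool dx,dy,dz mm [-0.9  0.  11.9] twist deg -0.12
```

View pics/g2.png

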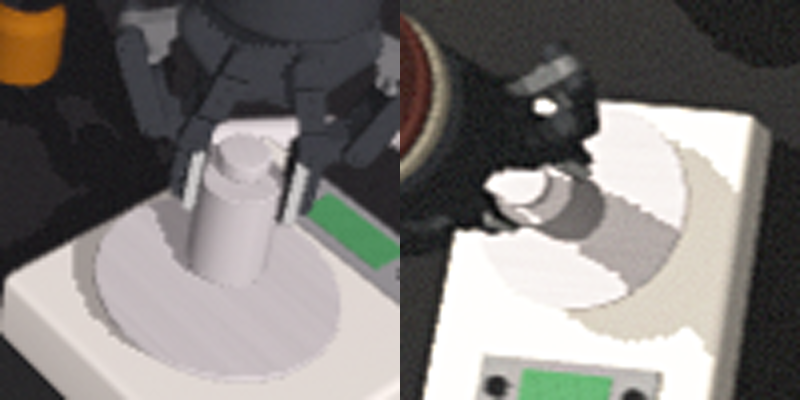

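>>> jog_arm([
  [0, 0, 0.004, 0, 0.2],
  [0, 0, 0.003, 0, 0.2],
  [0, 0, 0.002, 0, 0.2],
  [0, 0, 0.001, 0, 0.2],
  [0, 0, 0.001, 0, 0.2],
  [0, 0, 0.001, 0, 0.2],
  [0, 0, 0, 0, 0.2],
  [0, 0, 0, 0, 0.2],
])

```text
time: 6.7
position: [0.5543, 0.2626, 0.1304]
tool_rot: [-3.142, -0.0, 0.661]
ft_force: [-0.2, -0.1, -3.8]
width: 0.0369
finger_force: 41.1
```

>>> jog_arm([
  [0, 0, 0.001, 0, 0.2],
  [0, 0, 0.001, 0, 0.2],
  [0, 0, 0.001, 0, 0.2],
  [0, 0, 0.001, 0, 0.2],
  [0, 0, 0, 0, 0.2],
  [0, 0, 0, 0, 0.2],
  [0, 0, 0, 0, 0.2],
  [0, 0, 0, 0, 0.2],
])

```text
time: 7.5
position: [0.5543, 0.2626, 0.1264]
tool_rot: [3.142, -0.0, 0.661]
ft_force: [-1.5, 0.7, -0.5]
width: 0.0365
finger_force: 41.5
```

>>> jog_arm([
  [0, 0, 0.0005, 0, 0.2],
  [0, 0, 0, 0, 0.2],
  [0, 0, 0, 0, 0.5],
  [0, 0, 0, 0, 0.7],
  [0, 0, 0, 0, 0.8],
  [0, 0, 0, 0, 0.8],
  [0, 0, 0, 0, 0.8],
  [0, 0, 0, 0, 0.8],
])

```text
time: 8.3
position: [0.5543, 0.2625, 0.1258]
tool_rot: [3.142, -0.0, 0.661]
ft_force: [-0.4, -0.9, 1.1]
width: 0.0682
finger_force: 0.0
```

>>> jog_arm([
  [0, 0, -0.005, 0, 0.8],
  [0, 0, -0.015, 0, 0.8],
  [0, 0, -0.02, 0, 0.8],
  [0, 0, -0.03, 0, 0.8],
  [0, 0, -0.03, 0, 0.8],
  [0, 0, -0.02, 0, 0.8],
  [0, 0, 0, 0, 0.8],
  [0, 0, 0, 0, 0.8],
])

```text
time: 9.1
position: [0.5545, 0.2627, 0.2469]
tool_rot: [3.141, -0.002, 0.661]
ft_force: [-0.0, -0.1, -0.0]
width: 0.0687
finger_force: 0.0
```

```bash
python3 - <<'E'
from h import *
o=arm.get_obs();print(o['position'],o['tool_rot'],o['width'],o['ft_force'])
go((.5422,-.2645,.22),-.035)
E
```

```text
[0.55450751 0.26268989 0.246917  ] [ 3.14093991e+00 -1.79313921e-03  6.61222209e-01] 0.06867870537166425 [-0.03764079 -0.11534982 -0.03224967]
t9.10 tool dx,dy,dz mm [-333.5  408.5   26.9] twist deg 39.89
```

>>> jog_arm([
  [-0.0127, 0.0157, 0, 0, 0.8],
  [-0.0257, 0.0314, 0, 0, 0.8],
  [-0.0257, 0.0314, 0, 0, 0.8],
  [-0.0257, 0.0314, 0, 0, 0.8],
  [-0.0257, 0.0314, 0, 0, 0.8],
  [-0.0257, 0.0314, 0, 0, 0.8],
  [-0.0257, 0.0314, 0, 0, 0.8],
  [-0.0257, 0.0314, 0, 0, 0.8],
])

```text
time: 9.9
position: [0.5456, -0.043, 0.2441]
tool_rot: [-3.139, 0.002, 0.661]
ft_force: [1.5, -0.8, 0.7]
width: 0.0687
finger_force: 0.0
```

>>> jog_arm([
  [-0.0257, 0.0314, 0, 0, 0.8],
  [-0.0257, 0.0314, 0, 0, 0.8],
  [-0.0257, 0.0314, 0, 0, 0.8],
  [-0.0257, 0.0314, 0, 8, 0.8],
  [0, 0, 0, 8, 0.8],
  [0, 0, 0, 8, 0.8],
  [0, 0, 0, 8, 0.8],
  [0, 0, 0, 8, 0.8],
])

```text
time: 10.7
position: [0.5418, -0.2036, 0.2438]
tool_rot: [-3.14, 0.003, -0.043]
ft_force: [-0.1, -0.3, -0.3]
width: 0.0681
finger_force: 0.0
```

```bash
python3 - <<'E'
from h import *
o=arm.get_obs();print(o['position'],o['tool_rot'],o['width'],o['ft_force'])
go((.5422,-.2645,.062),-.035)
a=arm.capture("scene")[:,:,::-1];b=arm.capture("top")[:,:,::-1]
cv2.imwrite("pics/s3.png",a);cv2.imwrite("pics/t3.png",b)
f=lambda im,x,y:cv2.resize(im[y:y+100,x:x+100],(400,400),interpolation=cv2.INTER_CUBIC)
cv2.imwrite("pics/g3.png",np.hstack([f(a,310,190),f(b,75,155)]))
h=cv2.cvtColor(b,cv2.COLOR_BGR2GRAY)[170:240,90:150];print(h[::3,::3])
E
```

```text
[ 0.54178592 -0.20361949  0.24377982] [-3.14002034e+00  3.12326138e-03 -4.32825441e-02] 0.06809416908942184 [-0.07281181 -0.29031928 -0.30826012]
t10.70 tool dx,dy,dz mm [  3.   60.8 181.8] twist deg -0.47
[[ 60  61  63  67  60  63  58  58  62  63  63  59  60  59  62  60  63  57
   59  56]
 [ 64  68  67  59  62  64  59  57  66  60  55  59  63  62  53  53  62  59
   63  62]
 [ 62  64  58  50  48  55  54  55  57  60  61  63  64  63  60  56  61  57
   61  64]
 [ 54  54 255 255 255 255 255 255 240 157 139  99  63  52  54  50  48  54
   55  59]
 [ 57  50 255 255 255 255 255 255 255 251 251 253 254 255 255 255 255 255
  255 217]
 [ 58  84 255 255 255 255 254 251 251 251 251 251 252 252 251 250 255 255
  255 255]
 [ 61 141 255 255 255 253 250 250 251 251 251 251 250 251 250 250 251 254
  255 255]
 [ 55 255 255 255 253 252 252 252 251 251 251 250 250 250 250 250 250 251
  216 255]
 [ 53 255 255 254 252 251 251 251 251 251 251 251 251 251 251 251 251 251
  238 226]
 [ 45 255 255 251 250 251 249 251 251 230 255 251 251 251 251 251 250 250
  251 210]
 [ 81 255 255 252 252 252 251 253 157 255 10
[... 446 characters left out ...]
 187 185
  181 228]
 [255 255 255 251 251 251 251 250 251 253 240 190 188 185 186 187 187 189
  199 229]
 [255 255 255 253 250 250 250 250 250 250 250 255 197 189 194 189 187 185
  228 229]
 [255 255 255 255 252 251 251 251 251 251 251 250 251 236 185 189 176 230
  227 228]
 [255 255 255 255 255 252 251 252 252 251 251 250 250 250 255 174 230 227
  229 227]
 [255 255 255 255 255 255 255 251 251 252 251 251 252 233 224 230 227 229
  227 227]
 [255 255 255 255 255 255 255 255 255 225 225 226 230 228 228 227 228 228
  228 229]
 [255 255 255 255 255 255 255 255 255 255 255 233 224 227 226 225 234 240
  255 255]
 [255 255 255 255 255 255 255 255 255 255 255 255 255 255 255 255 255 255
  255 255]]
```

View pics/g3.png

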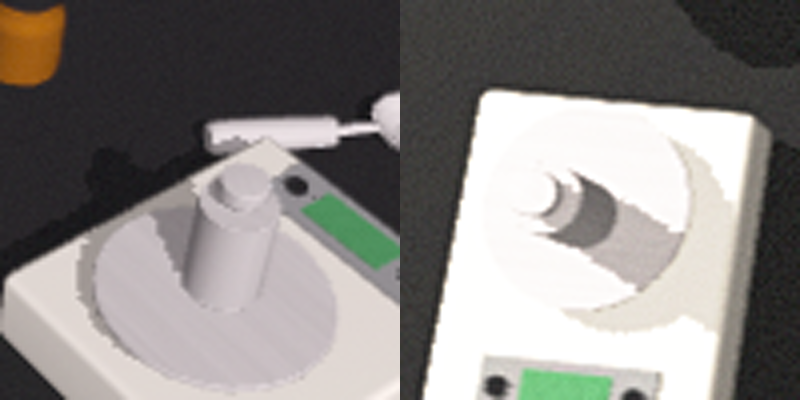

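```bash
python3 - <<'E'
from h import *
e=onz("scene",(310+229/4,190+312/4),.065);print("foot edge",e)
b=cv2.imread("pics/top0.png");hsv=cv2.cvtColor(b,cv2.COLOR_BGR2HSV)
m=cv2.inRange(hsv,(0,150,60),(4,255,255))|cv2.inRange(hsv,(176,150,60),(180,255,255))
for c in cv2.findContours(m,0,2)[0]:
    if cv2.contourArea(c)>150:
        print([onz("top",p,.0)[:2].round(3).tolist() for p in cv2.boxPoints(cv2.minAreaRect(c))],[onz("top",p,.072)[:2].round(3).tolist() for p in cv2.boxPoints(cv2.minAreaRect(c))])
E
```

```text
foot edge [0.56385898 0.27681932 0.065     ]
[[0.413, -0.263], [0.453, -0.278], [0.434, -0.339], [0.394, -0.324]] [[0.413, -0.244], [0.45, -0.258], [0.432, -0.314], [0.396, -0.3]]
[[0.499, -0.121], [0.524, -0.163], [0.484, -0.185], [0.46, -0.144]] [[0.492, -0.115], [0.514, -0.153], [0.478, -0.173], [0.456, -0.135]]
[[0.578, -0.333], [0.623, -0.382], [0.584, -0.415], [0.54, -0.367]] [[0.564, -0.309], [0.605, -0.353], [0.569, -0.383], [0.529, -0.339]]
```

>>> jog_arm([
  [0.0015, 0.03, 0.01, 0, 0.65],
  [0.0015, 0.03, 0.02, 0, 0.65],
  [0, 0, 0.03, 0, 0.65],
  [0, 0, 0.02, 0, 0.65],
  [0, 0, 0.01, 0, 0.65],
  [0, 0, 0, 0, 0.65],
  [0, 0, 0, 0, 0.65],
  [0, 0, 0, 0, 0.65],
], newtons=20)

```text
time: 11.6
position: [0.5445, -0.2642, 0.1575]
tool_rot: [3.14, -0.002, -0.036]
ft_force: [0.4, 0.1, 0.3]
width: 0.0554
finger_force: 0.0
```

```bash
python3 -c "
from h import *
o=arm.get_obs();print(o['position'],o['tool_rot'],o['width']);go((.5422,-.2645,.0625),-.035)"
```

```text
[ 0.54450231 -0.26424265  0.15746231] [ 3.14018175e+00 -2.25509226e-03 -3.58394323e-02] 0.05539883729202357
t11.60 tool dx,dy,dz mm [-2.3  0.3 95. ] twist deg -0.05
```

>>> jog_arm([
  [-0.002, 0, 0.02, 0, 0.65],
  [0, 0, 0.025, 0, 0.65],
  [0, 0, 0.02, 0, 0.65],
  [0, 0, 0.015, 0, 0.65],
  [0, 0, 0.01, 0, 0.65],
  [0, 0, 0.005, 0, 0.65],
  [0, 0, 0, 0, 0.65],
  [0, 0, 0, 0, 0.65],
])

```text
time: 12.4
position: [0.5422, -0.2642, 0.0617]
tool_rot: [3.141, -0.001, -0.037]
ft_force: [-0.1, -1.3, 0.2]
width: 0.0554
finger_force: 0.0
```

>>> jog_arm([
  [0, 0, 0, 0, 0.5],
  [0, 0, 0, 0, 0.4],
  [0, 0, 0, 0, 0.2],
  [0, 0, 0, 0, 0.2],
  [0, 0, 0, 0, 0.2],
  [0, 0, 0, 0, 0.2],
  [0, 0, 0, 0, 0.2],
  [0, 0, 0, 0, 0.2],
])

```text
time: 13.2
position: [0.5423, -0.2644, 0.062]
tool_rot: [3.141, -0.002, -0.037]
ft_force: [0.3, -0.4, 6.3]
width: 0.0396
finger_force: 21.4
```

>>> jog_arm([
  [0, 0, -0.001, 0, 0.2],
  [-0.004, 0, 0, 0, 0.2],
  [-0.004, 0, 0, 0, 0.2],
  [-0.004, 0, 0, 0, 0.2],
  [-0.004, 0, 0, 0, 0.2],
  [-0.004, 0, 0, 0, 0.2],
  [-0.003, 0, 0, 0, 0.2],
  [-0.002, 0, 0, 0, 0.2],
])

```text
time: 14.0
position: [0.5164, -0.263, 0.0619]
tool_rot: [3.141, -0.0, -0.037]
ft_force: [4.6, -0.4, 5.7]
width: 0.0395
finger_force: 21.7
```

>>> jog_arm([
  [-0.001, 0, 0, 0, 0.2],
  [-0.001, 0, 0, 0, 0.2],
  [-0.001, 0, 0, 0, 0.2],
  [0, 0, 0, 0, 0.2],
  [0, 0, 0, 0, 0.2],
  [0, 0, 0, 0, 0.2],
  [0, 0, 0, 0, 0.2],
  [0, 0, 0, 0, 0.2],
])

```text
time: 14.8
position: [0.5137, -0.2629, 0.0619]
tool_rot: [3.141, -0.0, -0.037]
ft_force: [1.7, -1.0, 5.4]
width: 0.0399
finger_force: 21.3
```

>>> jog_arm([
  [-0.001, 0, 0, 0, 0.2],
  [-0.001, 0, 0, 0, 0.2],
  [0, 0, 0, 0, 0.2],
  [0, 0, 0, 0, 0.2],
  [0, 0, 0, 0, 0.2],
  [0, 0, 0, 0, 0.2],
  [0, 0, 0, 0, 0.2],
  [0, 0, 0, 0, 0.2],
])

```text
time: 15.6
position: [0.5117, -0.2628, 0.0619]
tool_rot: [3.141, -0.0, -0.037]
ft_force: [2.4, -0.4, 5.4]
width: 0.0397
finger_force: 21.4
```

>>> jog_arm([
  [-0.001, 0, 0, 0, 0.2],
  [-0.001, 0, 0, 0, 0.2],
  [0, 0, 0, 0, 0.2],
  [0, 0, 0, 0, 0.2],
  [0, 0, 0, 0, 0.2],
  [0, 0, 0, 0, 0.2],
  [0, 0, 0, 0, 0.2],
  [0, 0, 0, 0, 0.2],
])

```text
time: 16.4
position: [0.5097, -0.2627, 0.0619]
tool_rot: [3.141, -0.0, -0.037]
ft_force: [3.1, -0.9, 4.4]
width: 0.0395
finger_force: 21.4
```

>>> jog_arm([
  [-0.001, 0, 0, 0, 0.2],
  [-0.001, 0, 0, 0, 0.2],
  [-0.001, 0, 0, 0, 0.2],
  [0, 0, 0, 0, 0.2],
  [0, 0, 0, 0, 0.2],
  [0, 0, 0, 0, 0.2],
  [0, 0, 0, 0, 0.2],
  [0, 0, 0, 0, 0.2],
])

```text
time: 17.2
position: [0.5086, -0.2627, 0.0622]
tool_rot: [3.141, -0.005, -0.038]
ft_force: [10.2, -1.4, -1.0]
width: 0.0397
finger_force: 20.9
```

>>> jog_arm([
  [-0.001, 0, 0, 0, 0.2],
  [-0.001, 0, 0, 0, 0.2],
  [0, 0, 0, 0, 0.2],
  [0, 0, 0, 0, 0.2],
  [0, 0, 0, 0, 0.2],
  [0, 0, 0, 0, 0.2],
  [0, 0, 0, 0, 0.2],
  [0, 0, 0, 0, 0.2],
])

```text
time: 18.0
position: [0.5072, -0.2627, 0.0626]
tool_rot: [3.141, -0.006, -0.038]
ft_force: [11.8, 0.8, 1.0]
width: 0.0397
finger_force: 21.0
```

>>> jog_arm([
  [0.001, 0, 0, 0, 0.2],
  [0.0005, 0, 0, 0, 0.2],
  [0, 0, 0, 0, 0.2],
  [0, 0, 0, 0, 0.4],
  [0, 0, 0, 0, 0.65],
  [0, 0, 0, 0, 0.65],
  [0, 0, 0, 0, 0.65],
  [0, 0, -0.005, 0, 0.65],
])

```text
time: 18.8
position: [0.5046, -0.2617, 0.0654]
tool_rot: [-3.14, 0.003, -0.037]
ft_force: [-0.3, -1.2, -0.2]
width: 0.0555
finger_force: 0.0
```

>>> jog_arm([
  [0, 0, -0.02, 0, 0.65],
  [0, 0, -0.03, 0, 0.65],
  [0, 0, -0.04, 0, 0.65],
  [0, 0, -0.04, 0, 0.65],
  [0, 0, -0.03, 0, 0.75],
  [0.01, -0.04, 0, 0, 0.75],
  [0.015, -0.04, 0, 0, 0.75],
  [0.015, -0.04, 0, 0, 0.75],
])

```text
time: 19.6
position: [0.5506, -0.1432, 0.2275]
tool_rot: [3.141, -0.0, -0.039]
ft_force: [0.7, 0.1, -0.5]
width: 0.0644
finger_force: 0.0
```

```bash
python3 -c "
from h import *
o=arm.get_obs();print(o['position'],o['tool_rot'],o['width']);go((.5692,-.0005,.070),-.045)"
```

```text
[ 0.55055711 -0.14316499  0.2274831 ] [ 3.14136217e+00 -4.72525984e-04 -3.85182258e-02] 0.06441957960829003
t19.60 tool dx,dy,dz mm [  13.1 -143.3  157.5] twist deg 0.37
```

>>> jog_arm([
  [0.003, -0.032, 0, 0.5, 0.75],
  [0.004, -0.04, 0.01, 0, 0.75],
  [0.003, -0.04, 0.01, 0, 0.75],
  [0.003, -0.0313, 0.01, 0, 0.75],
  [0, 0, 0.025, 0, 0.75],
  [0, 0, 0.03, 0, 0.75],
  [0, 0, 0, 0, 0.75],
  [0, 0, 0, 0, 0.75],
])

```text
time: 20.4
position: [0.5692, -0.0016, 0.1417]
tool_rot: [-3.142, 0.002, -0.046]
ft_force: [0.3, -0.4, 0.4]
width: 0.0641
finger_force: 0.0
```

```bash
python3 - <<'E'
from h import *
o=arm.get_obs();print(o['position'],o['tool_rot'],o['width']);go((.5692,-.0005,.058),-.045)
a=arm.capture("scene")[:,:,::-1];cv2.imwrite("pics/s4.png",a)
hsv=cv2.cvtColor(a,cv2.COLOR_BGR2HSV)
m=cv2.inRange(hsv,(5,120,40),(22,255,255));m[:, :240]=0;m[:,292:]=0;m[:180]=0;m[235:]=0
c=max(cv2.findContours(m,0,1)[0],key=cv2.contourArea)[:,0];q=c[c[:,1].argmax()]
print("jar low corner px",q,onz("scene",q+[.0,.5],0),"left",c[c[:,0].argmin()],"right",c[c[:,0].argmax()])
E
```

```text
[ 0.56921892 -0.00155708  0.14172973] [-3.14150866e+00  1.84515741e-03 -4.58650086e-02] 0.06411171843221107
t20.40 tool dx,dy,dz mm [-0.1 -1.1 83.7] twist deg -0.05
jar low corner px [264 226] [0.59190344 0.01483019 0.        ] left [255 206] right [279 206]
```

>>> jog_arm([
  [0.001, 0, 0.02, 0, 0.75],
  [0, 0, 0.025, 0, 0.75],
  [0, 0, 0.02, 0, 0.75],
  [0, 0, 0.012, 0, 0.75],
  [0, 0, 0.005, 0, 0.75],
  [0, 0, 0, 0, 0.75],
  [0, 0, 0, 0, 0.75],
  [0, 0, 0, 0, 0.5],
])

```text
time: 21.25
position: [0.5718, -0.0017, 0.0612]
tool_rot: [3.141, -0.002, -0.046]
ft_force: [0.1, 0.5, 0.5]
width: 0.0509
finger_force: 0.0
```

>>> jog_arm([
  [0, 0, 0, 0, 0.2],
  [0, 0, 0, 0, 0.2],
  [0, 0, 0, 0, 0.2],
  [0, 0, 0, 0, 0.2],
  [0, 0, 0, 0, 0.2],
  [0, 0, 0, 0, 0.2],
  [0, 0, 0, 0, 0.2],
  [0, 0, 0, 0, 0.2],
], newtons=30)

```text
time: 22.05
position: [0.5717, -0.0015, 0.0611]
tool_rot: [3.142, -0.002, -0.046]
ft_force: [-0.9, 1.0, 6.3]
width: 0.0393
finger_force: 30.0
```

>>> jog_arm([
  [0, 0, -0.005, 0, 0.2],
  [0, 0, -0.01, 0, 0.2],
  [0, 0, -0.02, 0, 0.2],
  [0, 0, -0.03, 0, 0.2],
  [0, 0, -0.03, 0, 0.2],
  [0, 0, 0, 0, 0.2],
  [0, 0, 0, 0, 0.2],
  [0, 0, 0, 0, 0.2],
])

```text
time: 22.85
position: [0.5697, -0.0014, 0.1535]
tool_rot: [-3.141, 0.002, -0.046]
ft_force: [-0.7, -0.5, -2.4]
width: 0.0396
finger_force: 30.3
```

```bash
python3 - <<'E'
from h import *
o=arm.get_obs();print(o['position'],o['tool_rot'],o['width'],o['ft_force']);go((.577,-.2635,.150),-.035)
a=arm.capture("scene")[:,:,::-1];cv2.imwrite("pics/s5.png",a)
# re-measure box + case in scene while arm is away
hsv=cv2.cvtColor(a,cv2.COLOR_BGR2HSV);m=cv2.inRange(hsv,(10,40,80),(28,200,255));m[:135]=0;m[180:]=0;m[:,:178]=0;m[:,240:]=0
w=cv2.inRange(hsv,(0,0,120),(180,35,255));w[:120]=0;w[175:]=0;w[:,:185]=0;w[:,235:]=0
c=max(cv2.findContours(m,0,1)[0],key=cv2.contourArea)[:,0]
L,R_,B=c[c[:,0].argmin()],c[c[:,0].argmax()],c[c[:,1].argmax()]
print("box px",L,R_,B,"bottom corner z0",onz("scene",B+[0,.5],0)[:2])
c=max(cv2.findContours(w,0,1)[0],key=cv2.contourArea)[:,0]
print("case bbox",c.min(0),c.max(0),"top corner",c[c[:,1].argmin()],"L",c[c[:,0].argmin()],"R",c[c[:,0].argmax()],onz("scene",c[c[:,1].argmin()],.077)[:2])
E
```

```text
[ 0.56971526 -0.00139688  0.15351529] [-3.14137103e+00  2.34679534e-03 -4.57125488e-02] 0.039567465067579036 [-0.70127911 -0.53867086 -2.44110252]
t22.85 tool dx,dy,dz mm [ 19.3 261.5   3.5] twist deg -0.61
box px [182 160] [232 163] [193 179] bottom corner z0 [ 0.61646774 -0.24078212]
case bbox [210 134] [228 159] top corner [219 134] L [210 138] R [228 150] [ 0.49932432 -0.27710201]
```

>>> jog_arm([
  [0.002, 0.02, -0.005, 0, 0.2],
  [0.003, 0.035, 0, 0, 0.2],
  [0.004, 0.043, 0, 0, 0.2],
  [0.004, 0.044, 0, 0, 0.2],
  [0.004, 0.044, 0, 0, 0.2],
  [0.003, 0.04, 0, 0, 0.2],
  [0.002, 0.027, 0, 0, 0.2],
  [0, 0.0105, 0, -0.6, 0.2],
])

```text
time: 23.7
position: [0.5796, -0.2683, 0.158]
tool_rot: [-3.141, 0.002, -0.038]
ft_force: [0.2, -0.1, -1.7]
width: 0.0396
finger_force: 30.4
```

>>> jog_arm([
  [0, 0, 0.01, 0, 0.2],
  [0, 0, 0.015, 0, 0.2],
  [0, 0, 0.015, 0, 0.2],
  [0, 0, 0.005, 0, 0.2],
  [0, 0, 0, 0, 0.2],
  [0, 0, 0, 0, 0.2],
  [0, 0, 0, 0, 0.2],
  [0, 0, 0, 0, 0.2],
])

```text
time: 24.5
position: [0.5813, -0.266, 0.1158]
tool_rot: [3.141, -0.001, -0.035]
ft_force: [0.3, -0.8, -1.4]
width: 0.0393
finger_force: 30.4
```

```bash
python3 - <<'E'
from h import *
o=arm.get_obs();print(o['position'],o['tool_rot'],o['width'],o['ft_force']);go((.5795,-.2657,.095),-.035)
for f in("scene0","s5"):
    a=cv2.imread(f"pics/{f}.png")
    hsv=cv2.cvtColor(a,cv2.COLOR_BGR2HSV)
    w=cv2.inRange(hsv,(0,0,120),(180,35,255));w[:120]=0;w[175:]=0;w[:,:185]=0;w[:,235:]=0
    c=max(cv2.findContours(w,0,1)[0],key=cv2.contourArea)[:,0]
    print(f,c.min(0),c.max(0),[onz("scene",q,.077)[:2].round(4) for q in (c[c[:,1].argmin()],c[c[:,0].argmin()])])
E
```

```text
[ 0.58126651 -0.2659985   0.11577671] [ 3.14074388e+00 -1.43447245e-03 -3.51142492e-02] 0.039315250383540716 [ 0.26231757 -0.7952264  -1.42820767]
t24.50 tool dx,dy,dz mm [-1.8 -0.2 20.8] twist deg -0.01
scene0 [200 138] [218 163] [array([ 0.5342, -0.2796]), array([ 0.5593, -0.2811])]
s5 [210 134] [228 159] [array([ 0.4993, -0.2771]), array([ 0.5301, -0.2762])]
```

>>> jog_arm([
  [-0.002, 0, 0.01, 0, 0.2],
  [0, 0, 0.008, 0, 0.2],
  [0, 0, 0.004, 0, 0.2],
  [0, 0, 0.003, 0, 0.2],
  [0, 0, 0.003, 0, 0.2],
  [0, 0, 0, 0, 0.2],
  [0, 0, 0, 0, 0.2],
  [0, 0, 0, 0, 0.2],
])

```text
time: 25.3
position: [0.5789, -0.2658, 0.0871]
tool_rot: [3.141, -0.001, -0.035]
ft_force: [-0.4, 0.1, -1.3]
width: 0.0394
finger_force: 30.4
```

Foot is already below the rim (≈26 mm) with no contact force. Going down.

>>> jog_arm([
  [0, 0, 0.004, 0, 0.2],
  [0, 0, 0.004, 0, 0.2],
  [0, 0, 0.004, 0, 0.2],
  [0, 0, 0.004, 0, 0.2],
  [0, 0, 0.002, 0, 0.2],
  [0, 0, 0, 0, 0.2],
  [0, 0, 0, 0, 0.2],
  [0, 0, 0, 0, 0.2],
])

```text
time: 26.1
position: [0.5789, -0.2658, 0.069]
tool_rot: [3.141, -0.0, -0.035]
ft_force: [-0.2, 0.3, -1.0]
width: 0.0394
finger_force: 30.4
```

>>> jog_arm([
  [0, 0, 0.001, 0, 0.2],
  [0, 0, 0.001, 0, 0.2],
  [0, 0, 0.001, 0, 0.2],
  [0, 0, 0, 0, 0.2],
  [0, 0, 0, 0, 0.2],
  [0, 0, 0, 0, 0.2],
  [0, 0, 0, 0, 0.2],
  [0, 0, 0, 0, 0.2],
])

```text
time: 26.9
position: [0.5789, -0.2657, 0.0661]
tool_rot: [3.142, -0.0, -0.035]
ft_force: [-1.6, 1.3, 4.0]
width: 0.0396
finger_force: 31.0
```

>>> jog_arm([
  [0, 0, -0.0005, 0, 0.2],
  [0.002, 0, 0, 0, 0.2],
  [0.002, 0, 0, 0, 0.2],
  [0.002, 0, 0, 0, 0.2],
  [0.001, 0, 0, 0, 0.2],
  [0, 0, 0, 0, 0.2],
  [0, 0, 0, 0, 0.2],
  [0, 0, 0, 0, 0.2],
])

```text
time: 27.7
position: [0.5858, -0.2658, 0.0662]
tool_rot: [-3.141, -0.0, -0.035]
ft_force: [-1.2, 2.1, 2.6]
width: 0.0391
finger_force: 30.7
```

>>> jog_arm([
  [0.001, 0, 0, 0, 0.2],
  [0.001, 0, 0, 0, 0.2],
  [0, 0, 0, 0, 0.2],
  [0, 0, 0, 0, 0.2],
  [0, 0, 0, 0, 0.2],
  [0, 0, 0, 0, 0.2],
  [0, 0, 0, 0, 0.2],
  [0, 0, 0, 0, 0.2],
])

```text
time: 28.5
position: [0.5877, -0.2661, 0.0662]
tool_rot: [3.142, -0.0, -0.035]
ft_force: [-1.1, -1.0, -1.1]
width: 0.0392
finger_force: 30.5
```

>>> jog_arm([
  [0.001, 0, 0, 0, 0.2],
  [0.001, 0, 0, 0, 0.2],
  [0, 0, 0, 0, 0.2],
  [0, 0, 0, 0, 0.2],
  [0, 0, 0, 0, 0.2],
  [0, 0, 0, 0, 0.2],
  [0, 0, 0, 0, 0.2],
  [0, 0, 0, 0, 0.2],
])

```text
time: 29.3
position: [0.5895, -0.266, 0.0662]
tool_rot: [-3.141, 0.0, -0.035]
ft_force: [-3.0, 0.2, 0.8]
width: 0.0396
finger_force: 30.5
```

>>> jog_arm([
  [0.001, 0, 0, 0, 0.2],
  [0.001, 0, 0, 0, 0.2],
  [0, 0, 0, 0, 0.2],
  [0, 0, 0, 0, 0.2],
  [0, 0, 0, 0, 0.2],
  [0, 0, 0, 0, 0.2],
  [0, 0, 0, 0, 0.2],
  [0, 0, 0, 0, 0.2],
])

```text
time: 30.1
position: [0.5899, -0.266, 0.0663]
tool_rot: [-3.141, 0.004, -0.035]
ft_force: [-10.0, 0.9, 6.8]
width: 0.0395
finger_force: 30.5
```

>>> jog_arm([
  [0.001, 0, 0, 0, 0.2],
  [0, 0, 0, 0, 0.2],
  [0, 0, 0, 0, 0.2],
  [0, 0, 0, 0, 0.2],
  [0, 0, 0, 0, 0.2],
  [0, 0, 0, 0, 0.2],
  [0, 0, 0, 0, 0.2],
  [0, 0, 0, 0, 0.2],
])

```text
time: 30.9
position: [0.59, -0.2661, 0.0663]
tool_rot: [-3.141, 0.006, -0.035]
ft_force: [-14.2, 1.3, 9.2]
width: 0.0393
finger_force: 30.6
```

>>> jog_arm([
  [-0.001, 0, 0, 0, 0.2],
  [-0.001, 0, 0, 0, 0.2],
  [0, 0, 0, 0, 0.2],
  [0, 0, 0, 0, 0.4],
  [0, 0, 0, 0, 0.65],
  [0, 0, 0, 0, 0.65],
  [0, 0, -0.005, 0, 0.65],
  [0, 0, -0.02, 0, 0.65],
])

```text
time: 31.7
position: [0.5895, -0.2652, 0.0893]
tool_rot: [-3.139, 0.003, -0.035]
ft_force: [-0.4, -0.4, 0.0]
width: 0.0554
finger_force: 0.0
```

>>> jog_arm([
  [0, 0, -0.03, 0, 0.65],
  [0, 0, -0.04, 0, 0.65],
  [0, 0, -0.04, 0, 0.65],
  [0, -0.02, -0.03, 0, 0.8],
  [0, -0.035, -0.02, 0, 0.8],
  [0, -0.045, 0, 0, 0.8],
  [0, -0.045, 0, 0, 0.8],
  [0, -0.045, 0, 0, 0.8],
])

```text
time: 32.5
position: [0.5977, -0.0747, 0.2524]
tool_rot: [3.141, -0.002, -0.036]
ft_force: [-0.1, 1.0, -0.4]
width: 0.0682
finger_force: 0.0
```

>>> jog_arm([
  [0, -0.045, 0, 0, 0.8],
  [0, -0.045, 0, 0, 0.8],
  [0, -0.045, 0, 0, 0.8],
  [0, -0.045, 0, 0, 0.8],
  [0, -0.045, 0, 0, 0.8],
  [0, -0.045, 0, 0, 0.8],
  [0, -0.04, 0, 0, 0.8],
  [0, -0.02, 0, 0, 0.8],
])

```text
time: 33.3
position: [0.6087, 0.2572, 0.2519]
tool_rot: [-3.14, -0.001, -0.032]
ft_force: [0.1, -0.7, -0.6]
width: 0.0684
finger_force: 0.0
```

```bash
python3 - <<'E'
from h import *
o=arm.get_obs();print(o['position'],o['tool_rot'],o['width'],o['ft_force']);go((.5543,.2626,.1258),-.035)
a=arm.capture("scene")[:,:,::-1];b=arm.capture("top")[:,:,::-1];cv2.imwrite("pics/s6.png",a);cv2.imwrite("pics/t6.png",b)
f=lambda im,x,y,w,h:cv2.resize(im[y:y+h,x:x+w],(400,600),interpolation=cv2.INTER_CUBIC)
cv2.imwrite("pics/g6.png",np.hstack([f(a,178,110,60,90),f(b,332,172,48,72)]))
E
```

```text
[0.60870926 0.25722626 0.25186829] [-3.14020078e+00 -1.03478635e-03 -3.23184466e-02] 0.06843120141382518 [ 0.0515138  -0.72440475 -0.59048294]
t33.30 tool dx,dy,dz mm [-54.6  -3.6 126.1] twist deg 0.15
```

View pics/g6.png

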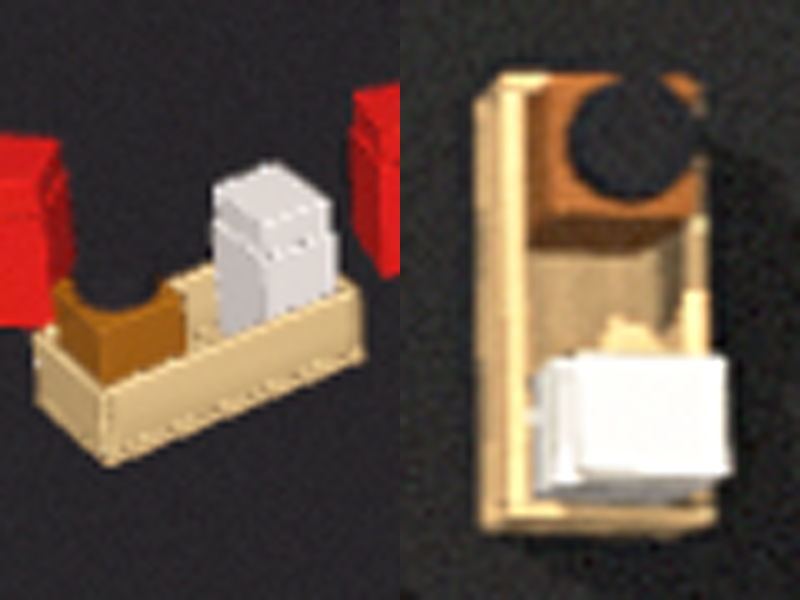

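```bash
python3 - <<'E'
from h import *
t=lambda x,y,z:onz("top",((x-400)/8.333+332-.45,y/8.333+172-.45),z)[:2].round(4)
print("cap +x,-x edges",t(655,353,.077),t(655,476,.077))
print("jar -x edge",t(615,217,.056),"+x",t(575,75,.056),"cap c",t(630,140,.069))
print("box rim outer -x",t(600,523,.035),"inner -x",t(620,508,.035),"outer +x",t(530,74,.035))
# column profile through the case cap
b=cv2.imread("pics/t6.png");print(b[210:240,360:366].mean(1)[:,0].round())
E
```

```text
cap +x,-x edges [ 0.5276 -0.2643] [ 0.4958 -0.2619]
jar -x edge [ 0.5677 -0.2623] +x [ 0.6071 -0.2543] cap c [ 0.5859 -0.2642]
box rim outer -x [ 0.4878 -0.258 ] inner -x [ 0.4918 -0.2637] outer +x [ 0.6128 -0.2474]
[ 93. 119. 133. 139. 178. 255. 254. 251. 251. 251. 251. 251. 251. 251.
 251. 251. 252. 255. 247. 152. 133. 122.  93. 108. 100.  72.  46.  29.
  30.  31.]
```

>>> jog_arm([
  [-0.025, -0.002, 0, 0, 0.8],
  [-0.025, -0.0015, 0, 0, 0.8],
  [-0.0045, 0, 0, -8.5, 0.8],
  [0, 0, 0, -8.5, 0.8],
  [0, 0, 0, -8.5, 0.8],
  [0, 0, 0, -8.5, 0.8],
  [0, 0, 0, -8.5, 0.8],
  [0, 0, 0, -8.5, 0.8],
])

```text
time: 34.2
position: [0.5552, 0.2572, 0.2516]
tool_rot: [3.141, 0.0, 0.859]
ft_force: [1.2, 0.8, -0.4]
width: 0.0684
finger_force: 0.0
```

>>> jog_arm([
  [0, 0, 0, -8.5, 0.8],
  [0, 0, 0, -8.5, 0.8],
  [0, 0, 0, -8.5, 0.8],
  [0, 0, 0.02, -8.5, 0.8],
  [0, 0, 0.03, -5, 0.8],
  [0, 0, 0.02, 0, 0.8],
  [0, 0, 0, 0, 0.8],
  [0, 0, 0, 0, 0.8],
])

```text
time: 35.0
position: [0.5551, 0.2579, 0.1817]
tool_rot: [-3.142, 0.0, 1.534]
ft_force: [1.4, -0.9, 1.0]
width: 0.0687
finger_force: 0.0
```

```bash
python3 -c "
from h import *
o=arm.get_obs();print(o['position'],o['tool_rot'],o['width']);go((.5543,.2626,.1265),1.536)"
```

```text
[0.555065   0.25786533 0.18174933] [-3.14156615e+00  3.63351728e-04  1.53407099e+00] 0.06873900323818992
t35.00 tool dx,dy,dz mm [ 4.7 -0.9 55.2] twist deg -0.11
```

>>> jog_arm([
  [0.005, -0.001, 0.02, 0, 0.7],
  [0, 0, 0.02, 0, 0.7],
  [0, 0, 0.01, 0, 0.7],
  [0, 0, 0.005, 0, 0.7],
  [0, 0, 0, 0, 0.6],
  [0, 0, 0, 0, 0.5],
  [0, 0, 0, 0, 0.45],
  [0, 0, 0, 0, 0.4],
], newtons=20)

```text
time: 35.8
position: [0.5537, 0.2643, 0.1271]
tool_rot: [-3.142, -0.0, 1.536]
ft_force: [-3.2, 0.7, 2.2]
width: 0.037
finger_force: 19.8
```

>>> jog_arm([
  [0, 0, 0, 0, 0.35],
  [0, 0, 0, 0, 0.3],
  [0, 0, 0, 0, 0.3],
  [0, 0, 0, 0, 0.3],
  [0, 0, 0, 0, 0.4],
  [0, 0, 0, 0, 0.55],
  [0, 0, 0, 0, 0.7],
  [0, 0, 0, 0, 0.7],
])

```text
time: 36.6
position: [0.5544, 0.2639, 0.1263]
tool_rot: [3.141, -0.0, 1.535]
ft_force: [-0.8, -0.1, -0.4]
width: 0.0599
finger_force: 0.0
```

```bash
python3 -c "
from h import *
o=arm.get_obs();print(o['position'],o['tool_rot'],o['width'],o['ft_force'])"
```

```text
[0.55439327 0.26389238 0.12632632] [ 3.14051670e+00 -6.90062684e-05  1.53535364e+00] 0.05992720560637037 [-0.76517102 -0.05046652 -0.3992148 ]
```

>>> jog_arm([
  [0, 0, 0, 8.5, 0.8],
  [0, 0, 0, 8.5, 0.8],
  [0, 0, 0, 8.5, 0.8],
  [0, 0, 0, 8.5, 0.8],
  [0, 0, 0, 8.5, 0.8],
  [0, 0, 0, 8.5, 0.8],
  [0, 0, 0, 8.5, 0.8],
  [0, 0, 0, 8.5, 0.8],
])

```text
time: 37.4
position: [0.5542, 0.2639, 0.1263]
tool_rot: [3.141, -0.001, 0.343]
ft_force: [-0.0, 0.2, -0.1]
width: 0.0683
finger_force: 0.0
```

>>> jog_arm([
  [0, 0, 0, 8.5, 0.8],
  [0, 0, 0, 8.5, 0.8],
  [0, 0, 0, 5, 0.7],
  [0, 0, 0, 0, 0.6],
  [0, 0, 0, 0, 0.5],
  [0, 0, 0, 0, 0.4],
  [0, 0, 0, 0, 0.3],
  [0, 0, 0, 0, 0.3],
])

```text
time: 38.2
position: [0.554, 0.2638, 0.1264]
tool_rot: [3.141, -0.0, -0.035]
ft_force: [-0.1, -3.2, 0.5]
width: 0.0368
finger_force: 21.8
```

>>> jog_arm([
  [0, 0, 0, 0, 0.2],
  [0, 0, 0, 0, 0.2],
  [0, 0, 0, 0, 0.2],
  [0, 0, 0, 0, 0.2],
  [0, 0, 0, 0, 0.2],
  [0, 0, 0, 0, 0.2],
  [0, 0, 0, 0, 0.2],
  [0, 0, 0, 0, 0.2],
], newtons=50)

```text
time: 39.0
position: [0.5539, 0.2638, 0.1263]
tool_rot: [3.141, 0.0, -0.035]
ft_force: [-0.0, -3.7, 2.0]
width: 0.0361
finger_force: 50.8
```

```bash
python3 -c "
from h import *
o=arm.get_obs();print(o['position'],o['tool_rot'],o['width'],o['ft_force'],o['finger_force'])"
```

```text
[0.55388038 0.26383002 0.12629185] [ 3.14128580e+00  1.07540704e-05 -3.52412268e-02] 0.036123667027549954 [-3.51022699e-03 -3.70393749e+00  1.99968209e+00] 50.80173969268799
```

>>> jog_arm([
  [0, 0, -0.003, 0, 0.2],
  [0, 0, -0.007, 0, 0.2],
  [0, 0, -0.015, 0, 0.2],
  [0, 0, -0.02, 0, 0.2],
  [0, 0, -0.02, 0, 0.2],
  [0, 0.01, -0.01, 0, 0.2],
  [0, 0.02, 0, 0, 0.2],
  [0.001, 0.03, 0, 0, 0.2],
])

```text
time: 39.8
position: [0.5524, 0.2043, 0.202]
tool_rot: [-3.141, -0.0, -0.033]
ft_force: [-0.1, -0.5, -5.4]
width: 0.0357
finger_force: 50.7
```

>>> jog_arm([
  [0.001, 0.04, 0, 0, 0.2],
  [0.001, 0.045, 0, 0, 0.2],
  [0.001, 0.045, 0, 0, 0.2],
  [0.001, 0.045, 0, 0, 0.2],
  [0.001, 0.045, 0, 0, 0.2],
  [0.001, 0.045, 0, 0, 0.2],
  [0.001, 0.045, 0, 0, 0.2],
  [0.001, 0.045, 0, 0, 0.2],
])

```text
time: 40.6
position: [0.5473, -0.1529, 0.2014]
tool_rot: [-3.141, 0.0, -0.035]
ft_force: [1.2, 0.2, -4.0]
width: 0.0358
finger_force: 50.8
```

>>> jog_arm([
  [0.001, 0.04, 0, 0, 0.2],
  [0.001, 0.03, 0, 0, 0.2],
  [0.001, 0.02, 0, 0, 0.2],
  [0, 0.01, 0, 0, 0.2],
  [0, 0.008, 0, 0, 0.2],
  [0, 0, 0.005, 0, 0.2],
  [0, 0, 0, 0, 0.2],
  [0, 0, 0, 0, 0.2],
])

```text
time: 41.4
position: [0.5474, -0.2576, 0.1958]
tool_rot: [-3.141, 0.001, -0.034]
ft_force: [-0.4, 0.7, -5.9]
width: 0.0361
finger_force: 50.9
```

```bash
python3 -c "
from h import *
o=arm.get_obs();print(o['position'],o['tool_rot'],o['width'],o['ft_force'],o['finger_force']);go((.5478,-.2643,.125),-.035)"
```

```text
[ 0.54740159 -0.25764908  0.19576309] [-3.14064819e+00  9.04571531e-04 -3.37465240e-02] 0.03611260376852008 [-0.3956034   0.73751601 -5.92459001] 50.863752365112305
t41.40 tool dx,dy,dz mm [ 0.6  6.6 70.8] twist deg 0.07
```

>>> jog_arm([
  [0.0005, 0.0065, 0.01, 0, 0.2],
  [0, 0, 0.02, 0, 0.2],
  [0, 0, 0.02, 0, 0.2],
  [0, 0, 0.013, 0, 0.2],
  [0, 0, 0.004, 0, 0.2],
  [0, 0, 0, 0, 0.2],
  [0, 0, 0, 0, 0.2],
  [0, 0, 0, 0, 0.2],
])

```text
time: 42.2
position: [0.5518, -0.2669, 0.1344]
tool_rot: [3.138, -0.009, -0.035]
ft_force: [2.0, 2.7, 12.9]
width: 0.0356
finger_force: 55.3
```

>>> jog_arm([
  [0, 0, 0.002, 0, 0.2],
  [0, 0, 0.002, 0, 0.2],
  [0, 0, 0.001, 0, 0.2],
  [0, 0, 0.001, 0, 0.2],
  [0, 0, 0.001, 0, 0.2],
  [0, 0, 0, 0, 0.2],
  [0, 0, 0, 0, 0.2],
  [0, 0, 0, 0, 0.2],
])

```text
time: 43.0
position: [0.5553, -0.2682, 0.1313]
tool_rot: [3.134, -0.018, -0.035]
ft_force: [7.2, 3.2, 23.4]
width: 0.0358
finger_force: 58.3
```

>>> jog_arm([
  [0, 0, -0.005, 0, 0.2],
  [0, 0, -0.01, 0, 0.2],
  [0, 0, -0.01, 0, 0.2],
  [0, 0, -0.01, 0, 0.2],
  [0, 0, 0, 0, 0.2],
  [0, 0, 0, 0, 0.2],
  [0, 0, 0, 0, 0.2],
  [0, 0, 0, 0, 0.2],
])

```text
time: 43.8
position: [0.5472, -0.2654, 0.1564]
tool_rot: [-3.141, 0.001, -0.035]
ft_force: [-0.1, 0.5, -4.8]
width: 0.036
finger_force: 55.5
```

```bash
python3 - <<'E'
from h import *
o=arm.get_obs();print(o['position'],o['tool_rot'],o['width'],o['ft_force'])
a=arm.capture("scene")[:,:,::-1];b=arm.capture("top")[:,:,::-1];cv2.imwrite("pics/s7.png",a);cv2.imwrite("pics/t7.png",b)
p0=cv2.imread("pics/s6.png")
def seg(im):
    hsv=cv2.cvtColor(im,cv2.COLOR_BGR2HSV);v=hsv[...,2];s=hsv[...,1];h=hsv[...,0]
    r=np.full(v.shape,".");r[v<70]=" ";r[(v>=70)&(s<60)]="W";r[(s>=60)&(v>=70)&(h>=8)&(h<30)]="t";r[(s>150)&(v>=60)&(h>=5)&(h<20)]="J";r[(s>150)&((h<4)|(h>176))&(v>60)]="R";return r
A,B=seg(p0),seg(a)
for y in range(118,182):print(y,"".join(A[y,178:240]),"|","".join(B[y,178:240]))
E
```

```text
[ 0.54719078 -0.26535398  0.15638358] [-3.14079432e+00  1.35411734e-03 -3.53112227e-02] 0.035992728002697524 [-0.05925474  0.53756155 -4.79560894]
118                                                                |                    WWWWWWWWWWWW                               
119                                                                |                    WWWWWWWWWWWW                               
120                                                                |                    WWWWWWWWWWWW                               
121                                                                |                      WWWWWWWWWWW                              
122                                                          .RRRR |                       WWWWWWWWWW                         .RRRR
123                                                      RRRRRRRRR |                       WWWWWWWWWW    W                RRRRRRRRR
124                                                      RRRRRRRRR |                       WWWWWWWWWW    W                RRRRRRRRR
125                          
[... 6731 characters left out ...]
tt                                     |            ttttttttttttttt                                    
177             tttttttttttt                                       |             tttttttttttt                                      
178               tttttttt                                         |               tttttttt                                        
179                tttt                                            |                tttt                                           
180                                                                |                                                               
181                                                                |
```

>>> jog_arm([
  [0, 0, -0.01, 0, 0.2],
  [0.003, -0.02, 0, 0, 0.2],
  [0.005, -0.035, 0, 0, 0.2],
  [0.005, -0.04, 0, 0, 0.2],
  [0.004, -0.03, 0.005, 0, 0.2],
  [0.001, -0.011, 0.015, 0, 0.2],
  [0, 0, 0.02, 0, 0.2],
  [0, 0, 0.02, 0, 0.2],
])

```text
time: 44.7
position: [0.5709, -0.1301, 0.1073]
tool_rot: [3.141, -0.001, -0.034]
ft_force: [0.3, 0.1, -6.1]
width: 0.036
finger_force: 55.5
```

>>> jog_arm([
  [0, 0, 0.015, 0, 0.2],
  [0, 0, 0.01, 0, 0.2],
  [0, 0, 0.006, 0, 0.2],
  [0, 0, 0.004, 0, 0.2],
  [0, 0, 0.002, 0, 0.2],
  [0, 0, 0.002, 0, 0.2],
  [0, 0, 0.002, 0, 0.2],
  [0, 0, 0, 0, 0.2],
], newtons=20)

```text
time: 45.5
position: [0.5705, -0.1304, 0.0664]
tool_rot: [3.142, -0.0, -0.035]
ft_force: [0.7, -0.8, -3.9]
width: 0.0358
finger_force: 55.5
```

>>> jog_arm([
  [0, 0, 0.002, 0, 0.2],
  [0, 0, 0.002, 0, 0.2],
  [0, 0, 0.001, 0, 0.3],
  [0, 0, 0, 0, 0.42],
  [0, 0, 0, 0, 0.5],
  [0, 0, 0, 0, 0.65],
  [0, 0, 0, -8.5, 0.8],
  [0, 0, 0, -8.5, 0.8],
])

```text
time: 46.3
position: [0.5708, -0.1305, 0.0615]
tool_rot: [3.141, -0.001, 0.267]
ft_force: [-0.5, 0.1, -0.0]
width: 0.0682
finger_force: 0.0
```

```bash
python3 - <<'E'
from h import *
o=arm.get_obs();print(o['position'],o['width'],o['ft_force'])
a=arm.capture("scene")[:,:,::-1]
x,y=proj("scene",(.57,-.13,.03)).round().astype(int)
hsv=cv2.cvtColor(a,cv2.COLOR_BGR2HSV);v=hsv[...,2];s=hsv[...,1]
for r in range(y-26,y+22):print(r,x-25,"".join("W" if v[r,c]>=85 and s[r,c]<60 else "." for c in range(x-25,x+25)))
E
```

```text
[ 0.57076747 -0.13050944  0.06147688] 0.06824945771906146 [-0.54437996  0.11454822 -0.03781907]
157 207 .......................................W......WW..
158 207 ....WW.................................WW.....WW..
159 207 ....WW........W...................................
160 207 ......W...........................................
161 207 ..................................................
162 207 .........WW.......................................
163 207 ........WWW.......................................
164 207 ........WWW.......................................
165 207 ........WWW.......................................
166 207 ........WWW.......................................
167 207 ........WWW..............WWWWW....................
168 207 ........WWW.............WWWWWWWW..................
169 207 ........WWW............WWWWWWWWW..................
170 207 .........WW............WWWWWWWWWW.................
171 207 .........WW...........WWWWWWWWWWW.................
172 207 .........WW..........WWWWWWWWWWWWW................
173 207 .........WW..........WWWWWWWWWWWWW................
1
[... 1127 characters left out ...]
 ......................WWWWWWWWWWWWWW..............
194 207 ......................WWWWWWWWWWWWW...............
195 207 .......................WWWWWWWWWWW................
196 207 ..........................WWWWWW..................
197 207 ..................................................
198 207 ..................................................
199 207 ..................................................
200 207 ..................................................
201 207 ..................................................
202 207 ..................................................
203 207 ..................................................
204 207 ..................................................
```

>>> jog_arm([
  [0, 0, 0, -8.5, 0.8],
  [0, 0, 0, -8.5, 0.8],
  [0, 0, 0, -8.5, 0.8],
  [0, 0, 0, -8.5, 0.8],
  [0, 0, 0, -8.5, 0.8],
  [0, 0, 0, -8.5, 0.8],
  [0, 0, 0, -8.5, 0.7],
  [0, 0, 0, -8.5, 0.6],
])

```text
time: 47.15
position: [0.5703, -0.1302, 0.0614]
tool_rot: [-3.141, -0.0, 1.451]
ft_force: [-3.5, 1.4, 2.4]
width: 0.051
finger_force: 1.5
```

>>> jog_arm([
  [0, 0, 0, -5, 0.5],
  [0, 0, 0, 0, 0.4],
  [0, 0, 0, 0, 0.3],
  [0, 0, 0, 0, 0.3],
  [0, 0, 0, 0, 0.3],
  [0, 0, 0, 0, 0.45],
  [0, 0, 0, 0, 0.6],
  [0, 0, 0, 8.5, 0.75],
])

```text
time: 47.95
position: [0.5706, -0.1304, 0.0612]
tool_rot: [3.141, 0.0, 1.383]
ft_force: [0.3, -0.6, 0.3]
width: 0.0635
finger_force: 0.0
```

>>> jog_arm([
  [0, 0, 0, 8.5, 0.75],
  [0, 0, 0, 8.5, 0.75],
  [0, 0, 0, 8.5, 0.75],
  [0, 0, 0, 8.5, 0.75],
  [0, 0, 0, 8.5, 0.75],
  [0, 0, 0, 8.5, 0.75],
  [0, 0, 0, 8.5, 0.75],
  [0, 0, 0, 8.5, 0.7],
])

```text
time: 48.75
position: [0.571, -0.1305, 0.0614]
tool_rot: [3.141, -0.001, 0.192]
ft_force: [-0.4, -0.4, 0.4]
width: 0.0598
finger_force: 0.0
```

>>> jog_arm([
  [0, 0, 0, 8.5, 0.6],
  [0, 0, 0, 5, 0.5],
  [0, 0, 0, 0, 0.4],
  [0, 0, 0, 0, 0.3],
  [0, 0, 0, 0, 0.2],
  [0, 0, 0, 0, 0.2],
  [0, 0, 0, 0, 0.2],
  [0, 0, 0, 0, 0.2],
], newtons=80)

```text
time: 49.55
position: [0.5711, -0.1304, 0.0619]
tool_rot: [3.141, -0.001, -0.035]
ft_force: [-0.6, 0.6, 4.4]
width: 0.0347
finger_force: 79.2
```

```bash
python3 - <<'E'
from h import *
o=arm.get_obs();print(o['position'],o['tool_rot'],o['width'],o['ft_force'],o['finger_force'])
a=arm.capture("scene")[:,:,::-1]
x,y=proj("scene",(.57,-.13,.03)).round().astype(int)
hsv=cv2.cvtColor(a,cv2.COLOR_BGR2HSV);v=hsv[...,2];s=hsv[...,1]
for r in range(y-16,y+16,2):print(r,x-25,"".join("W" if v[r,c]>=85 and s[r,c]<60 else "." for c in range(x-25,x+25)))
print(proj("scene",o['position']-[0,0,.02]))
go((.5497,-.2645,.16),-.035,(*o['position'][:2],.16,-.035))
E
```

```text
[ 0.57107738 -0.1303952   0.06193786] [ 3.14137555e+00 -1.34555109e-03 -3.46553370e-02] 0.034672793861965395 [-0.56421839  0.63143116  4.37040511] 79.18395638465881
167 207 ...............WW............W....................
169 207 ...............WW......WW.........................
171 207 ...............WW......WWW........................
173 207 ...............WW...WWWWWW........................
175 207 ...............WW...WWWWWWWW......................
177 207 ................W...WWWWWWWWW.....WW..............
179 207 ....................WWWWWWWWW.....WW..............
181 207 .....................WWWWWWWW.....WW..............
183 207 .....................WWWWWWWW....WWW..............
185 207 .....................WWWWWWWWWWWWWWW..............
187 207 .....................WWWWWWWWWWWWWWW..............
189 207 .....................WWWWWWWWWWWWWWW..............
191 207 .....................WWWWWWWWWWWWWWW..............
193 207 .....................WWWWWWWWWWWWWW...............
195 207 .......................WWWWWWWWWW.................
197 207 ..................................................
[231.8940859  179.54932195]
t49.60 tool dx,dy,dz mm [-16.7 134.8  -0. ] twist deg 0.0
```

```bash
python3 - <<'E'
from h import *
for z in(0,.03,.056):print(proj("scene",(.5711,-.1304,z)).round(1),end=" ")
print()
a=cv2.imread("pics/s3.png");hsv=cv2.cvtColor(a,cv2.COLOR_BGR2HSV)
print("on pan: expect",proj("scene",(.5543,.2626,.065)).round(1),proj("scene",(.5543,.2626,.121)).round(1),"knob",proj("scene",(.5543,.2626,.136)))
for r in(236,240,250,255,262):print(r,a[r,345:392,1].tolist())
# jar and case expectations vs s6 picture
for n,c in(("jar",(.5875,-.2655)),("case",(.511,-.2630))):
    k=-.035;R2=np.array([[np.cos(k),-np.sin(k)],[np.sin(k),np.cos(k)]])
    h=(.02,.02,.061) if n=="jar" else (.0155,.0185,.077)
    for sx,sy in((1,1),(1,-1),(-1,1),(-1,-1)):print(n,sx,sy,proj("scene",(*(R2@[sx*h[0],sy*h[1]]+c),h[2])).round(1),proj("top",(*(R2@[sx*h[0],sy*h[1]]+c),h[2])).round(1))
E
```

```text
[232.3 192.7] [232.  183.4] [231.7 175. ] 
on pan: expect [364.4 261.2] [369.3 240.6] knob [370.73574748 234.80448204]
236 [24, 23, 28, 25, 28, 26, 31, 51, 82, 126, 146, 152, 151, 161, 205, 203, 191, 145, 127, 109, 119, 181, 191, 190, 189, 191, 190, 190, 193, 193, 192, 191, 199, 160, 143, 142, 77, 37, 38, 35, 38, 38, 131, 141, 143, 143, 143]
240 [76, 120, 137, 152, 152, 152, 152, 151, 150, 150, 150, 150, 150, 150, 116, 179, 188, 186, 185, 149, 132, 156, 166, 178, 189, 196, 197, 199, 203, 200, 195, 180, 185, 186, 172, 149, 142, 142, 141, 141, 143, 143, 144, 145, 148, 147, 147]
250 [189, 190, 189, 187, 185, 186, 145, 128, 128, 128, 127, 129, 101, 102, 118, 133, 145, 154, 163, 171, 176, 181, 186, 188, 193, 194, 196, 199, 200, 197, 195, 195, 184, 179, 185, 187, 189, 188, 192, 198, 211, 214, 214, 214, 187, 140, 137]
255 [187, 187, 189, 189, 189, 189, 191, 189, 147, 128, 128, 101, 106, 122, 138, 148, 157, 165, 174, 179, 183, 187, 190, 192, 195, 196, 198, 198, 195, 194, 192, 178, 179, 185, 188, 189, 188, 188, 189, 191, 188, 189, 189, 192, 210, 214, 214]
262 [190, 188, 188, 187, 188, 187, 187, 188, 187, 189, 189, 150, 139, 148, 158, 166, 173, 178, 183, 185, 189, 192, 194, 195, 197, 198, 195, 193, 192, 178, 180, 188, 187, 186, 187, 187, 188, 187, 187, 185, 186, 187, 189, 190, 190, 189, 189]
jar 1 1 [192.5 158.4] [349.5 179.6]
jar 1 -1 [184.4 151.6] [367.3 179.9]
jar -1 1 [205.6 153.1] [350.  197.1]
jar -1 -1 [197.3 146.5] [368.1 197.4]
case 1 1 [217.8 142.4] [353.2 214.3]
case 1 -1 [210.  136.6] [370.4 214.6]
case -1 1 [227.4 138.6] [353.7 228.6]
case -1 -1 [219.5 132.9] [371.1 228.9]
```

```bash
python3 - <<'E'
from h import *
a=arm.capture("scene")[:,:,::-1];cv2.imwrite("pics/s8.png",a)
for r in range(168,204,2):print(r,a[r,216:250,1].tolist())
b=cv2.imread("pics/s7.png");print("s7")
for r in range(112,146,2):print(r,b[r,192:222,1].tolist())
E
```

```text
168 [178, 152, 174, 139, 122, 88, 125, 93, 58, 53, 52, 52, 52, 42, 72, 72, 52, 49, 62, 96, 170, 122, 62, 49, 50, 49, 47, 48, 48, 46, 47, 45, 44, 39]
170 [133, 88, 47, 37, 30, 25, 123, 114, 66, 51, 49, 52, 53, 58, 175, 137, 68, 51, 57, 64, 55, 46, 50, 51, 47, 49, 47, 48, 69, 63, 52, 48, 41, 27]
172 [38, 37, 34, 39, 40, 32, 92, 105, 68, 51, 50, 55, 122, 163, 159, 178, 107, 53, 54, 65, 59, 50, 47, 46, 49, 50, 63, 71, 70, 65, 47, 42, 37, 28]
174 [39, 38, 37, 38, 39, 29, 89, 103, 66, 52, 52, 143, 183, 186, 153, 167, 130, 97, 67, 51, 47, 47, 57, 51, 48, 57, 56, 40, 29, 29, 28, 31, 29, 32]
176 [39, 40, 36, 36, 35, 25, 85, 124, 77, 53, 52, 144, 178, 186, 186, 151, 113, 159, 182, 110, 51, 40, 48, 48, 54, 115, 88, 49, 33, 30, 31, 34, 28, 31]
178 [39, 34, 36, 37, 40, 37, 25, 25, 37, 38, 37, 82, 138, 171, 188, 184, 142, 159, 184, 108, 54, 59, 56, 60, 58, 107, 88, 42, 32, 30, 32, 26, 32, 30]
180 [36, 38, 39, 36, 35, 37, 38, 38, 31, 34, 27, 78, 137, 161, 173, 183, 143, 160, 184, 113, 55, 56, 61, 57, 60, 107, 89, 47, 36, 37, 33, 29, 31, 27]
182 [37, 36, 38, 35, 39, 38, 37, 37, 35, 37, 36, 62, 137, 
[... 3227 characters left out ...]
]
136 [37, 36, 39, 41, 38, 35, 37, 39, 36, 28, 40, 132, 163, 174, 182, 187, 189, 193, 194, 192, 192, 186, 175, 165, 164, 206, 215, 214, 214, 190]
138 [38, 37, 36, 38, 38, 36, 34, 39, 38, 27, 31, 27, 112, 173, 177, 183, 186, 188, 190, 202, 193, 144, 149, 162, 207, 215, 214, 214, 214, 214]
140 [35, 36, 36, 37, 37, 35, 40, 37, 37, 40, 31, 22, 26, 28, 31, 23, 26, 28, 131, 143, 154, 215, 217, 215, 215, 215, 214, 216, 215, 214]
142 [39, 35, 40, 40, 36, 38, 38, 38, 35, 39, 31, 28, 26, 28, 23, 28, 26, 57, 210, 193, 182, 185, 180, 208, 215, 218, 219, 216, 237, 226]
144 [36, 38, 37, 36, 38, 34, 35, 37, 38, 39, 36, 31, 26, 22, 23, 24, 30, 106, 169, 216, 198, 183, 181, 184, 185, 222, 220, 216, 216, 216]
```

```bash
python3 - <<'E'
from h import *
e=onz("scene",(234.9,196.6),0)[:2];d=C["scene"]["position"][:2]-e;d/=np.linalg.norm(d);print("centre from foot edge",e-d*.0175)
for x in(.571,.567,.563,.559):print(x,proj("scene",(x,-.1304,.015)).round(2))
E
```

```text
centre from foot edge [ 0.56521263 -0.12778955]
0.571 [232.2  188.03]
0.567 [233.44 187.4 ]
0.563 [234.69 186.77]
0.559 [235.92 186.14]
```

>>> jog_arm([
  [0, 0, 0, 0, 0.5],
  [0, 0, 0, 0, 0.6],
  [-0.007, 0, 0, 0, 0.6],
  [0, 0, 0, 0, 0.5],
  [0, 0, 0, 0, 0.4],
  [0, 0, 0, 0, 0.3],
  [0, 0, 0, 0, 0.2],
  [0, 0, 0, 0, 0.2],
], newtons=80)

```text
time: 50.45
position: [0.5632, -0.13, 0.0615]
tool_rot: [-3.141, 0.001, -0.035]
ft_force: [-3.7, 0.9, 5.2]
width: 0.0354
finger_force: 79.3
```

```bash
python3 - <<'E'
from h import *
o=arm.get_obs();print(o['position'],o['tool_rot'],o['width'],o['ft_force'],o['finger_force'])
a=arm.capture("scene")[:,:,::-1];cv2.imwrite("pics/s9.png",a)
for r in list(range(166,182,2))+[188,190,192]:print(r,a[r,216:250,1].tolist())
for z in(.015,.05):print(proj("scene",(*o['position'][:2],z)).round(2))
E
```

```text
[ 0.56320184 -0.13004656  0.06147019] [-3.14149904e+00  7.76940185e-04 -3.51571028e-02] 0.03535664096185986 [-3.74410865  0.86278534  5.16868791] 79.31643962860107
166 [175, 173, 173, 172, 173, 143, 104, 120, 118, 132, 78, 52, 52, 51, 40, 37, 39, 39, 39, 43, 51, 63, 52, 30, 28, 45, 47, 47, 49, 49, 46, 47, 47, 43]
168 [178, 150, 174, 180, 179, 135, 63, 27, 62, 148, 89, 51, 52, 51, 115, 177, 185, 181, 122, 60, 48, 61, 54, 47, 45, 48, 48, 47, 52, 47, 42, 48, 43, 47]
170 [134, 86, 49, 37, 35, 37, 36, 27, 33, 145, 91, 52, 50, 86, 178, 189, 189, 191, 128, 63, 50, 57, 64, 47, 47, 49, 48, 48, 48, 50, 71, 72, 59, 50]
172 [35, 36, 39, 37, 39, 37, 40, 37, 30, 146, 92, 59, 124, 127, 154, 183, 197, 202, 154, 97, 61, 56, 63, 50, 50, 47, 46, 46, 62, 66, 61, 54, 46, 33]
174 [37, 37, 38, 39, 35, 38, 37, 34, 27, 146, 104, 151, 183, 186, 156, 174, 188, 193, 173, 141, 151, 158, 92, 40, 48, 45, 47, 46, 29, 24, 23, 26, 27, 27]
176 [38, 38, 39, 37, 38, 35, 38, 39, 28, 41, 109, 148, 182, 187, 187, 189, 186, 189, 141, 130, 167, 163, 93, 51, 58, 45, 60, 60, 38, 25, 27, 32, 28, 26]
178 [37, 36, 37, 38, 36, 36, 36, 38, 37, 32, 26, 111, 145, 177, 190, 183, 187, 188, 169, 141, 167, 163, 91, 51, 58, 54, 53, 58, 45, 38, 33, 30, 30, 32]
180 [34, 38, 42, 38, 38, 37, 36, 38, 36, 37, 30, 82, 141, 165, 174, 184, 189, 194, 196, 151, 168, 162, 91, 63, 57, 55, 57, 55, 43, 36, 29, 29, 27, 29]
188 [35, 39, 39, 35, 36, 37, 35, 35, 36, 34, 36, 56, 139, 160, 174, 183, 189, 193, 195, 197, 197, 196, 193, 186, 175, 161, 105, 47, 37, 37, 37, 40, 36, 36]
190 [36, 41, 37, 38, 38, 38, 37, 35, 36, 37, 39, 50, 139, 161, 173, 182, 188, 192, 195, 197, 197, 195, 193, 188, 174, 162, 102, 47, 37, 40, 37, 38, 34, 38]
192 [37, 39, 37, 38, 39, 36, 35, 37, 38, 37, 37, 36, 131, 158, 175, 183, 187, 193, 194, 196, 198, 194, 192, 188, 173, 159, 93, 40, 39, 37, 39, 37, 38, 38]
[234.71 186.87]
[234.39 175.79]
```

>>> jog_arm([
  [0, 0, -0.005, 0, 0.2],
  [0, 0, -0.015, 0, 0.2],
  [0, 0, -0.03, 0, 0.2],
  [0, 0, -0.03, 0, 0.2],
  [0, 0, -0.015, 0, 0.2],
  [-0.002, 0.02, -0.005, 0, 0.2],
  [-0.003, 0.035, 0, 0, 0.2],
  [-0.003, 0.04, 0, 0, 0.2],
])

```text
time: 51.3
position: [0.5522, -0.2247, 0.1616]
tool_rot: [-3.141, -0.001, -0.033]
ft_force: [0.4, -0.8, -5.6]
width: 0.0354
finger_force: 80.8
```

>>> jog_arm([
  [-0.002, 0.03, 0, 0, 0.2],
  [0, 0.01, 0, 0, 0.2],
  [0, 0, 0.005, 0, 0.2],
  [0, 0, 0.01, 0, 0.2],
  [0, 0, 0, 0, 0.2],
  [0, 0, 0, 0, 0.2],
  [0, 0, 0, 0, 0.2],
  [0, 0, 0, 0, 0.2],
])

```text
time: 52.1
position: [0.5491, -0.2642, 0.1467]
tool_rot: [3.141, -0.001, -0.034]
ft_force: [-0.0, 0.0, -4.8]
width: 0.0352
finger_force: 81.0
```

```bash
python3 - <<'E'
from h import *
o=arm.get_obs();print(o['position'],o['tool_rot'],o['width'],o['ft_force'],o['finger_force']);go((.5483,-.2645,.138),-.035)
a=arm.capture("scene")[:,:,::-1];cv2.imwrite("pics/s10.png",a)
for z in(.09,.1):print(proj("scene",(*o['position'][:2],z)).round(2))
for r in range(112,146,3):print(r,a[r,186:222,1].tolist())
E
```

```text
[ 0.54914269 -0.26419902  0.14671403] [ 3.14127061e+00 -6.24402826e-04 -3.44098462e-02] 0.03518683506738786 [-0.00939773  0.0098154  -4.76604847] 81.02764248847961
t52.10 tool dx,dy,dz mm [-0.8  0.3  8.7] twist deg 0.03
[206.51 138.1 ]
[206.27 134.83]
112 [34, 37, 38, 36, 38, 39, 30, 22, 28, 29, 165, 159, 90, 50, 52, 50, 37, 34, 47, 48, 57, 64, 38, 37, 48, 50, 50, 46, 48, 45, 42, 44, 37, 44, 42, 35]
115 [34, 39, 37, 37, 23, 26, 22, 25, 27, 25, 144, 91, 49, 51, 52, 85, 130, 187, 130, 60, 51, 63, 57, 52, 50, 48, 48, 45, 67, 71, 71, 62, 49, 49, 36, 39]
118 [37, 35, 39, 35, 36, 27, 24, 26, 27, 22, 88, 105, 68, 51, 70, 172, 193, 193, 192, 130, 81, 59, 45, 44, 50, 47, 45, 49, 47, 39, 38, 37, 37, 35, 37, 38]
121 [34, 39, 36, 36, 40, 37, 29, 28, 28, 24, 86, 105, 105, 176, 185, 154, 166, 186, 194, 136, 164, 164, 94, 50, 44, 43, 42, 56, 47, 39, 37, 35, 40, 40, 38, 39]
124 [36, 39, 37, 38, 38, 37, 37, 30, 26, 25, 25, 62, 90, 158, 179, 186, 187, 189, 190, 148, 160, 184, 110, 53, 57, 56, 58, 58, 47, 36, 38, 40, 36, 37, 35, 37]
127 [37, 39, 39, 40, 41, 38, 35, 40, 36, 36, 37, 28, 55, 137, 165, 176
[... 386 characters left out ...]
28, 23, 26, 37, 38, 33, 39]
136 [27, 28, 33, 38, 40, 34, 38, 37, 35, 39, 40, 39, 32, 91, 152, 173, 182, 187, 193, 196, 198, 196, 195, 193, 187, 175, 161, 151, 151, 206, 214, 214, 214, 214, 215, 190]
139 [22, 19, 36, 37, 40, 39, 39, 43, 34, 40, 39, 38, 38, 62, 144, 170, 181, 188, 193, 195, 197, 197, 195, 192, 190, 177, 163, 136, 206, 214, 215, 214, 214, 215, 214, 215]
142 [21, 24, 26, 37, 37, 39, 37, 39, 37, 36, 40, 40, 34, 35, 50, 153, 175, 187, 192, 194, 196, 197, 195, 191, 188, 176, 156, 149, 175, 208, 214, 218, 220, 217, 238, 226]
145 [20, 22, 22, 35, 37, 39, 34, 39, 38, 35, 37, 38, 36, 38, 25, 28, 25, 27, 28, 29, 29, 27, 23, 81, 139, 147, 205, 192, 185, 185, 185, 220, 219, 216, 215, 215]
```

>>> jog_arm([
  [-0.001, 0, 0.003, 0, 0.2],
  [0, 0, 0.004, 0, 0.2],
  [0, 0, 0.004, 0, 0.2],
  [0, 0, 0.004, 0, 0.2],
  [0, 0, 0.004, 0, 0.2],
  [0, 0, 0.002, 0, 0.2],
  [0, 0, 0, 0, 0.2],
  [0, 0, 0, 0, 0.2],
])

```text
time: 52.95
position: [0.5477, -0.2646, 0.1253]
tool_rot: [-3.142, 0.0, -0.035]
ft_force: [-0.1, -0.7, -6.0]
width: 0.0354
finger_force: 81.0
```

Past the caps freely this time; now into the gap, slowly.

>>> jog_arm([
  [0, 0, 0.002, 0, 0.2],
  [0, 0, 0.002, 0, 0.2],
  [0, 0, 0.001, 0, 0.2],
  [0, 0, 0.001, 0, 0.2],
  [0, 0, 0.001, 0, 0.2],
  [0, 0, 0, 0, 0.2],
  [0, 0, 0, 0, 0.2],
  [0, 0, 0, 0, 0.2],
])

```text
time: 53.75
position: [0.5487, -0.2648, 0.1197]
tool_rot: [3.141, -0.002, -0.035]
ft_force: [1.5, 2.6, 4.8]
width: 0.0349
finger_force: 81.8
```

>>> jog_arm([
  [0, 0, -0.002, 0, 0.2],
  [0.002, 0, -0.001, 0, 0.2],
  [0, 0, 0, 0, 0.2],
  [0, 0, 0.002, 0, 0.2],
  [0, 0, 0.002, 0, 0.2],
  [0, 0, 0.001, 0, 0.2],
  [0, 0, 0, 0, 0.2],
  [0, 0, 0, 0, 0.2],
])

```text
time: 54.55
position: [0.5493, -0.2645, 0.1154]
tool_rot: [-3.141, 0.001, -0.035]
ft_force: [0.2, -0.1, -4.7]
width: 0.0352
finger_force: 81.2
```

>>> jog_arm([
  [0, 0, 0.002, 0, 0.2],
  [0, 0, 0.002, 0, 0.2],
  [0, 0, 0.002, 0, 0.2],
  [0, 0, 0.002, 0, 0.2],
  [0, 0, 0.002, 0, 0.2],
  [0, 0, 0.002, 0, 0.2],
  [0, 0, 0, 0, 0.2],
  [0, 0, 0, 0, 0.2],
])

```text
time: 55.35
position: [0.5497, -0.2646, 0.1041]
tool_rot: [-3.141, 0.0, -0.035]
ft_force: [-0.9, 0.5, -4.2]
width: 0.0351
finger_force: 81.1
```

>>> jog_arm([
  [0, 0, 0.003, 0, 0.2],
  [0, 0, 0.004, 0, 0.2],
  [0, 0, 0.004, 0, 0.2],
  [0, 0, 0.004, 0, 0.2],
  [0, 0, 0.004, 0, 0.2],
  [0, 0, 0.003, 0, 0.2],
  [0, 0, 0, 0, 0.2],
  [0, 0, 0, 0, 0.2],
])

```text
time: 56.15
position: [0.5494, -0.2645, 0.0816]
tool_rot: [-3.141, 0.001, -0.035]
ft_force: [-1.4, -0.3, -5.3]
width: 0.0352
finger_force: 81.0
```

>>> jog_arm([
  [0, 0, 0.003, 0, 0.2],
  [0, 0, 0.003, 0, 0.2],
  [0, 0, 0.002, 0, 0.2],
  [0, 0, 0.002, 0, 0.2],
  [0, 0, 0.001, 0, 0.2],
  [0, 0, 0.001, 0, 0.2],
  [0, 0, 0, 0, 0.2],
  [0, 0, 0, 0, 0.2],
])

```text
time: 56.95
position: [0.5493, -0.2646, 0.0703]
tool_rot: [-3.141, 0.001, -0.035]
ft_force: [-5.3, 0.4, -1.5]
width: 0.0354
finger_force: 81.4
```

>>> jog_arm([
  [0, 0, 0.001, 0, 0.2],
  [0, 0, 0.001, 0, 0.2],
  [0, 0, 0.001, 0, 0.2],
  [0, 0, 0.001, 0, 0.2],
  [0, 0, 0, 0, 0.2],
  [0, 0, 0, 0, 0.2],
  [0, 0, 0, 0, 0.2],
  [0, 0, 0, 0, 0.2],
])

```text
time: 57.75
position: [0.5493, -0.2646, 0.0665]
tool_rot: [-3.141, 0.001, -0.035]
ft_force: [-5.6, -1.2, 0.2]
width: 0.0354
finger_force: 81.8
```

>>> jog_arm([
  [0, 0, 0.0005, 0, 0.2],
  [0, 0, 0, 0, 0.2],
  [0, 0, 0, 0, 0.4],
  [0, 0, 0, 0, 0.55],
  [0, 0, 0, 0, 0.65],
  [0, 0, 0, 0, 0.65],
  [0, 0, -0.005, 0, 0.65],
  [0, 0, -0.02, 0, 0.65],
])

```text
time: 58.55
position: [0.5485, -0.2637, 0.0891]
tool_rot: [-3.139, 0.003, -0.035]
ft_force: [0.1, -0.1, 0.1]
width: 0.0558
finger_force: 0.0
```

>>> jog_arm([
  [0, 0, -0.03, 0, 0.65],
  [0, 0, -0.04, 0, 0.65],
  [0, 0, -0.04, 0, 0.65],
  [0, -0.02, -0.03, 0, 0.65],
  [0, -0.035, -0.01, 0, 0.65],
  [0, -0.045, 0, 0, 0.65],
  [0, -0.045, 0, 0, 0.65],
  [0, -0.045, 0, 0, 0.65],
])

```text
time: 59.35
position: [0.5566, -0.0733, 0.2418]
tool_rot: [3.141, -0.002, -0.036]
ft_force: [0.2, 0.0, -0.2]
width: 0.0559
finger_force: 0.0
```

>>> jog_arm([
  [0, -0.045, 0, 0, 0.65],
  [0, -0.045, 0, 0, 0.65],
  [0, -0.045, 0, 0, 0.65],
  [0, -0.045, 0, 0, 0.65],
  [0, -0.02, 0, 0, 0.65],
  [0, 0, 0, 0, 0.65],
  [0, 0, 0, 0, 0.65],
  [0, 0, 0, 0, 0.65],
])

```text
time: 60.15
position: [0.5637, 0.1241, 0.241]
tool_rot: [3.141, -0.0, -0.036]
ft_force: [0.5, -0.3, 0.4]
width: 0.0558
finger_force: 0.0
```

```bash
python3 - <<'E'
from h import *
o=arm.get_obs();print(o['time'],o['position'],o['ft_force'])
a=arm.capture("scene")[:,:,::-1];b=arm.capture("top")[:,:,::-1];cv2.imwrite("pics/s11.png",a);cv2.imwrite("pics/t11.png",b)
def seg(im):
    hsv=cv2.cvtColor(im,cv2.COLOR_BGR2HSV);v=hsv[...,2];s=hsv[...,1];h=hsv[...,0]
    r=np.full(v.shape,".");r[v<70]=" ";r[(v>=70)&(s<60)]="W";r[(s>=60)&(v>=70)&(h>=8)&(h<30)]="t";r[(s>150)&(v>=60)&(h>=5)&(h<20)]="J";r[(s>150)&((h<4)|(h>176))&(v>60)]="R";return r
A,B=seg(a),seg(b)
for y in range(130,166):print(y,"".join(A[y,178:240]))
for y in range(178,240):print(y,"".join(B[y,336:376]))
for z in(.061,.076):print("weight expect",proj("scene",(.549,-.2645,z)),proj("top",(.549,-.2645,z)))
print(a[138:150:2,198:216,1])
E
```

```text
60.15 [0.56365915 0.12409885 0.24104439] [ 0.46996984 -0.29805945  0.35463711]
130 RRRRRRRR                                            RRRRRRRRRR
131 RRRRRRRRR                                           RRRRRRRRRR
132 RRRRRRRRR                                           RRRRRRRRRR
133 RRRRRRRRR                                           RRRRRRRRRR
134 RRRRRRRRR.                             WWWW         RRRRRRRRRR
135 RRRRRRRRRR                           WWWWWWW        RRRRRRRRRR
136 RRRRRRRRRR.                       WWWWWWWWWWW       RRRRRRRRRR
137 RRRRRRRRRR                      WWWWWWWWWWWWWWW      RRRRRRRRR
138 RRRRRRRRRR.                     WWWWWWWWWWWWWWWW     RRRRRRRRR
139 RRRRRRRRRR.                     WWWWWWWWWWWWWWWWW    RRRRRRRRR
140 RRRRRRRRRRR                     WWWWWWWWWWWWWWWWWW   RRRRRRRRR
141 RRRRRRRRRRR               WWWWWWWWWWWWWWWWWWWWWWWW   RRRRRRRRR
142 RRRRRRRRRRR              WWWWWWWWWWWWWWWWWWWWWWWWW   RRRRRRRRR
143 RRRRRRRRRRR              WWWWWWWWWWWWWWWWWWWWWWWWW   RRRRRRRRR
144 RRRRRRRRRRR              WWWWWWWWWWWWWWWWWWWWWWWWW   RRRRRRRRR
145 RRRRRRRRRRR 
[... 4071 characters left out ...]
                   
238                                         
239                                         
weight expect [207.16702262 147.32513467] [359.53308453 205.43754851]
weight expect [206.8177349  142.55555943] [361.38401909 204.23292283]
[[ 37  36  39  39  36  39  36  40  36  37  39  40 203 213 214 215 214 215]
 [ 36  36  36  38  37  39  36  41  49  51  47  40 189 188 184 217 217 215]
 [ 36  36  39  37  35 113 179 186 185 185 187 193 188 182 182 184 186 203]
 [ 36  40  37  41  49 176 189 189 190 191 193 193 192 162 192 185 185 185]
 [ 38  37  42  92 125 157 179 195 203 208 202 195 176 144 178 197 195 195]
 [ 35  37  37 172 186 187 161 173 193 199 182 160 182 187 187 187 154 172]]
```

```bash
python3 -c "
from station import arm
print(arm.job_done())"
```

```text
the job is handed in; nothing more can be done
None
```

I've handed the job in at about 60 s: the weight stood released and settled on the balance pan, and the slide case, weight and jar are now in one row in the kit box, upright and on the floor by the last camera check; the first try at lowering the weight caught the case's cap and tilted it, so I re-gripped it on the bench, and the judge's verdict was not shown.

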